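Close the spares jar and put it on the display stand

ROBOT

A 6-joint arm with a two-finger parallel gripper is mounted at the origin on the work surface. World frame = base frame: x ahead of the robot, y to its left, z up, the work surface at z = 0. Lengths are in mm, angles in rad, forces in N, time in s.
With the tool pointing down it reaches from about 350 to 875 mm from the base axis. Payload 4.2 kg.
Tool frame: the origin (TCP) lies midway between the tips of the shut fingers; the grasp point (between the pads) lies 19 mm behind it; z points along the fingers, x is the direction in which the jaws open and shut, and the axes are right-handed (so a half turn about z gives the same grasp; the last joint's range is limited). The gripper opens to 85 mm and grips with 20 to 120 N. Pads are 22 mm wide; open, the fingers measure 114 mm over their backs; the gripper's body (76 mm by 85 mm) begins 54 mm behind the grasp point. The pads swing forward as they close: fully open they stand 13 mm farther back than shut.
Start: joints at [1.517, 0.385, 0.008, 0, -1.194, -0.259], TCP at [192.295, 594.661, 231.312] pointing down, gripper open.
Joint ranges: [-3.14, 3.14], [-1.21, 2.06], [-1.07, 1.41], [-3.16, 2.05], [-2.99, -0.16], [-3.1, 3.1]. Speed limits (rad/s): [2.79, 2.79, 3.14, 3.14, 3.14, 3.14].

INTERFACE

Orientations are given as a unit quaternion [x, y, z, w].
In Python, from plant import arm gives the robot as it stands.
- The arm moves only by the tool jog_arm, never from a script. Its argument "targets" is a list that holds one entry, the list of rows, each a list of 5 numbers: the opening, from 0 (shut) to 1 (fully open), then the shift along the tool's x, y, z scaled (see below), then the turn about the tool's z scaled (see below). A call has 1 to 10 rows; each row is the pose to reach, as a shift and turn from the pose commanded when the call began, along the tool's axes at that moment; what a row does not reach only later rows make up. The controller multiplies each number of a shift by 0.12 m and each number of a turn by 1.5 rad. A row lasts 1/8 s, in which the tool goes at most 62.5 mm and 10.7 degrees, less where a joint would pass 70% of its speed; a pose out of reach is approached as far as the arm can. A call with a number of a shift or a turn outside -1 to 1 is refused whole. A call with a gripper value outside its range is refused whole. The fingers move at their own pace and stop on an object; "squeeze" is the grip in N (left out, the last holds). Time passes only in rows, so rows that repeat a pose let the fingers close. It gives the time, the measured TCP pose, the force and the opening at its end, in the units of the state.
- arm.sense(): the state, without advancing time (a new reading comes with each control period).
- arm.grab_frame(name): name is "side" or "top"; returns a dict with "image" (384x512x3 uint8, red, green, blue), "vertical_fov" (degrees; the focal length in pixels is half the picture's height over the tangent of half this angle, whatever the lens; pixels are square), "cx", "cy" (the principal point, pixels), "position" and "rotation" of the camera in the world. Camera axes: x right, y up, looking along -z (the intrinsics and any distortion apply to the point x, -y, -z); pixel columns grow to the right and rows downward; lengths in mm; the calibration is good to about 2 mm. A picture is of the moment at which its call begins. There is no depth.
- arm.hand_in(): hands the job in, once; it reports no verdict.
The state is a dict: "time": time; "joints": joint angles; "qd": joint speeds; "joint_efforts": joint torques, N m; "position": TCP position; "orientation": TCP orientation; "contact_force": force on the tool from outside, world axes, zero at the start; "wrist_torque": the same for the moment, N m; "grip_width": opening from 0.0 (shut) to 1.0 (fully open).
Only numpy, scipy, OpenCV 4.12 (cv2) and the standard library are available. Lean on these libraries where they do the work, as an engineer would, in place of code of your own. Each camera call takes 0.05 s, during which the arm holds its last target.

TASK

Stand the open square jar of small spares in the wooden holder, then set the lid level on its neck with the grip bar running corner to corner of the jar, so that it rests on top of the thread. Turn the lid back (anticlockwise) until it drops into the thread starts, then screw it clockwise as far as it goes. Finally take the closed jar out and set it on the sloped stand, standing flat on the board, square to the front lip and resting against it, without pushing the other things on the bench about.

Things in the scene. Friction and masses are not known exactly. Their poses are not given: they have to be found in the camera images.
- jar_center (a point): Open grey plastic jar, loose, 0.18 to 0.36 kg, upright. Square body 60 x 60 mm, 75 mm high (its flat top is the shoulder); round neck 41 mm across rises 24 mm more. Point: centre of the square body, 37.5 mm above its underside; z up the jar, x and y square to its sides. Grip the open jar across its sides, near the shoulder.
- jar_shoulder (a point): On the jar's axis at the shoulder, 75 mm above its underside; axes as the jar. Neck: coarse right-hand thread, 51 mm across, alike every 90 degrees. Lid angle: bar from either body diagonal, anticlockwise positive. From -18 to +30 degrees the lid rests on top of the thread, its rim 14 mm above this point at 0, 16 mm at +30.
- jar_neck (a point): Centre of the neck's top, 99 mm above the jar's underside. Lid turned back to +35 to +49 degrees (bar parallel to sides: +45) drops 7 mm into the thread starts, rim 8 to 9 mm above the shoulder; ribs stop it at +50. Clockwise from there it sinks 3.2 mm per rad to a solid stop at -20 degrees, rim 5 mm above the shoulder; then locked on (1 mm play), and its bar can lift the jar.
- lid_center (a point): White plastic lid, loose, 0.06 to 0.11 kg, right way up: round cap 62 mm across, 28 mm high, open below, on top a straight grip bar 52 long, 14 wide, 24 mm high. Point: on the axis, 26 mm above the lower rim (cap top 2 mm above it, bar top 26 mm). x along the bar, z up. Inside: 2 mm play round the neck, four lugs at the rim.
- holder_floor (a point): Wooden holder fixed to the bench: 92 mm square block with a 64 mm square recess, 14 mm deep, its mouth sloping out to 76 mm over the top 6 mm, that keeps the jar from turning (2 mm play each side, about 4 degrees). Point: centre of the recess floor, 4 mm above the bench; rim 18 mm above the bench. x, y square to its sides, z up; the jar fits any of four ways round.
- deck: Sloped board of the fixed wooden stand, 140 mm along the slope, 130 mm wide. Origin: centre of its upper face, 42 mm above the bench; z normal to it, 0.25 rad from vertical; x up the slope, away from the robot; y across. Lip along the low edge: inner face at x = -62 mm, 22 mm high. A jar against it has its axis at x = -32 mm; any side may face the lip.
There are look-alikes about, which are no part of the job. Several things look just like the part that bears deck: the one meant starts farthest to the robot's left.

How it is judged:
By the outcome, as a careful person would: the job done as asked, in the order asked, and still so for the second after the job is handed in, with the robot touching nothing.
It also fails if it takes over 62 s, if anything falls off the work surface, if the arm or the gripper's body presses on something with over 40 N, if the wrist force passes 120 N, or if a joint passes its speed limit or range.

## Working session

There is one attempt and no reset: what is moved stays moved. The work goes in short steps, Python scripts to look and compute and a tool call to move; the robot and the scene stay as the last step left them, time stands still between calls to the robot, and variables do not carry over. Pictures are saved under pics/ and viewed, and the job is handed in when it is done.

Besides the shell and the picture viewer there is one more tool, called after "Emit:" as name([rows], argument=value, ...), one row to a line, values as JSON. jog_arm: Moves the arm, as the interface text tells. Shifts and turns lie within -1 to 1; 1 stands for 0.12 m of shift or 1.5 rad of turn. Its arguments: {"type":"object","properties":{"targets":{"type":"array","items":{"type":"array","items":{"type":"array","items":{"type":"number"}}}},"squeeze":{"type":"number"}},"required":["targets"]}

```bash
ls; mkdir -p pics; python3 - <<'E'
from plant import arm
import cv2
print(arm.sense())
for n in("side","top"):
    f=arm.grab_frame(n); im=f.pop("image"); print(n,f)
    cv2.imwrite(f"pics/{n}0.png",im[:,:,::-1])
    cv2.imwrite(f"pics/{n}0b.png",cv2.resize(im[:,:,::-1],(800,600),interpolation=cv2.INTER_CUBIC))
E
```

```text
pics
{'time': 0.0, 'joints': array([ 1.51660466e+00,  3.85549797e-01,  6.61462081e-03, -4.85038939e-04,
       -1.19398569e+00, -2.58602715e-01]), 'qd': array([-1.93006457e-05,  1.53172526e-03,  1.58356038e-03,  7.09181774e-04,
        1.14413783e-04,  9.06450530e-04]), 'joint_efforts': array([ 5.36576181e-05, -3.92294669e+01,  1.88399345e+01,  4.18605968e+00,
       -4.62297321e-03,  7.79626902e-06]), 'position': array([192.12850522, 594.1226585 , 230.22334322]), 'orientation': array([-5.88264519e-01,  8.08667840e-01, -6.81560864e-04, -8.45401443e-04]), 'contact_force': array([-0.3478494 , -0.1026525 ,  0.93579225]), 'wrist_torque': array([0.00443903, 0.0744413 , 0.05969083]), 'grip_width': 0.9971107024392853}
side {'vertical_fov': 54.09219611717967, 'cx': 256.6090057834693, 'cy': 191.26808482114262, 'position': array([ 154.85512181, -646.3283359 ,  602.79564535]), 'rotation': array([ 0.45617651, -0.10801574, -0.21191092,  0.85751347])}
top {'vertical_fov': 45.876301495652704, 'cx': 259.6014491546206, 'cy': 199.39001270590956, 'position': array([ 420.95659966,    9.48391654, 1273.44731444]), 'rotation': array([-0.02050423,  0.03500696,  0.71684261, -0.69605371])}
```

View pics/side0b.png

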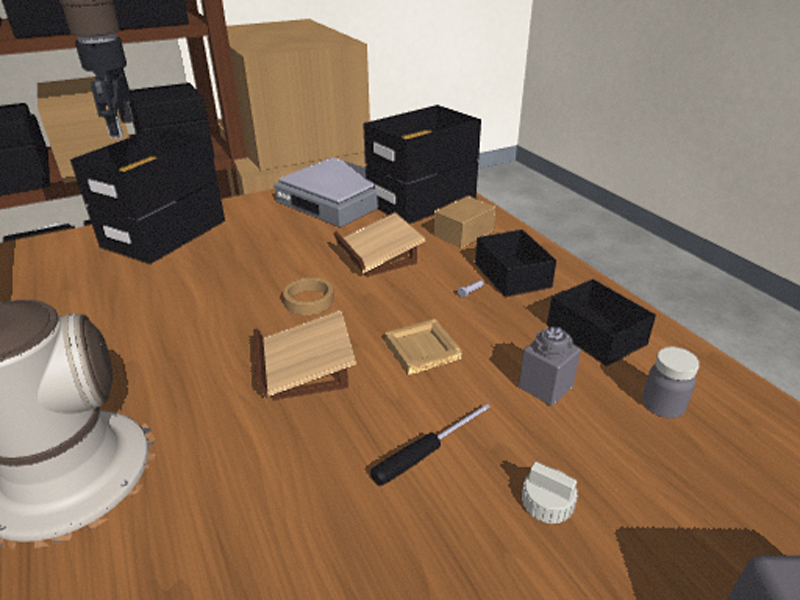

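View pics/top0b.png

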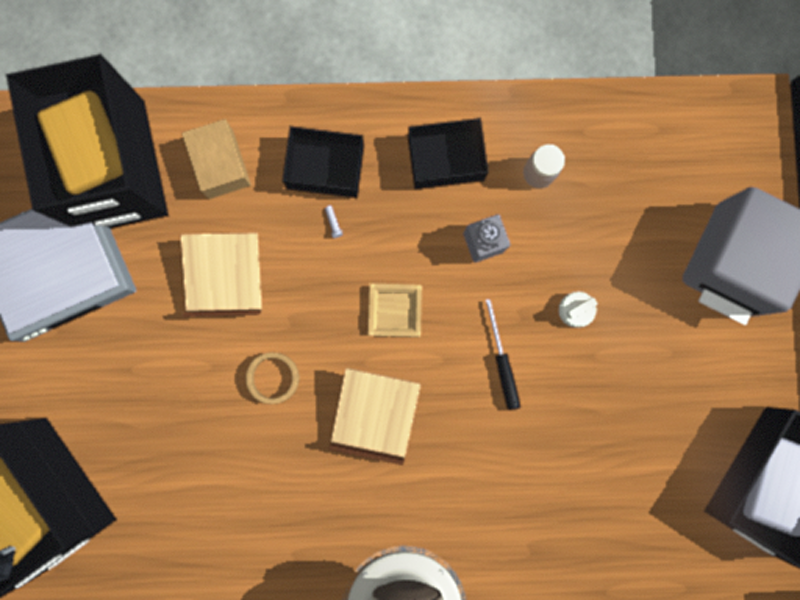

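```bash
cat > h.py <<'E'
import numpy as np, cv2
from scipy.spatial.transform import Rotation as R
CAM={'side':(54.09219611717967,256.6090057834693,191.26808482114262,[154.85512181,-646.3283359,602.79564535],[0.45617651,-0.10801574,-0.21191092,0.85751347]),
'top':(45.876301495652704,259.6014491546206,199.39001270590956,[420.95659966,9.48391654,1273.44731444],[-0.02050423,0.03500696,0.71684261,-0.69605371])}
def proj(n,P):
    v,cx,cy,p,q=CAM[n]; f=192/np.tan(np.radians(v/2))
    c=R.from_quat(q).inv().apply(np.atleast_2d(P)-np.array(p))
    return np.c_[cx+f*c[:,0]/-c[:,2], cy+f*-c[:,1]/-c[:,2]]
def unproj(n,uv,z):
    v,cx,cy,p,q=CAM[n]; f=192/np.tan(np.radians(v/2))
    uv=np.atleast_2d(uv); d=np.c_[(uv[:,0]-cx)/f,-(uv[:,1]-cy)/f,-np.ones(len(uv))]
    d=R.from_quat(q).apply(d); p=np.array(p)
    return p+d*((z-p[2])/d[:,2])[:,None]
def crop(im,x0,y0,w,h,s):
    c=cv2.resize(im[y0:y0+h,x0:x0+w],None,fx=s,fy=s,interpolation=cv2.INTER_CUBIC).copy()
    for x in range((x0+9)//10*10,x0+w,10):
        cv2.line(c,((x-x0)*s+s//2,0),((x-x0)*s+s//2,4),(0,0,255),1); cv2.putText(c,str(x),((x-x0)*s-6,14),0,.35,(0,255,255),1)
    for y in range((y0+9)//10*10,y0+h,10):
        cv2.line(c,(0,(y-y0)*s+s//2),(4,(y-y0)*s+s//2),(0,0,255),1); cv2.putText(c,str(y),(6,(y-y0)*s+8),0,.35,(0,255,255),1)
    return c
E
python3 - <<'E'
from h import *
t=cv2.imread('pics/top0.png'); s=cv2.imread('pics/side0.png')
a=np.hstack([crop(t,290,130,50,50,8),crop(t,345,175,50,50,8)])
cv2.imwrite('pics/c1.png',a)
a=np.hstack([crop(t,105,140,70,70,5),crop(t,225,172,55,55,7)[:350,:385]]);cv2.imwrite('pics/c2.png',a)
a=np.hstack([crop(s,325,200,50,60,8),crop(s,325,290,50,60,8)]);cv2.imwrite('pics/c3.png',a)
a=np.hstack([crop(s,210,130,66,60,6),crop(s,240,195,66,60,6)]);cv2.imwrite('pics/c4.png',a)
E
```

```text
(no output)
```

View pics/c1.png

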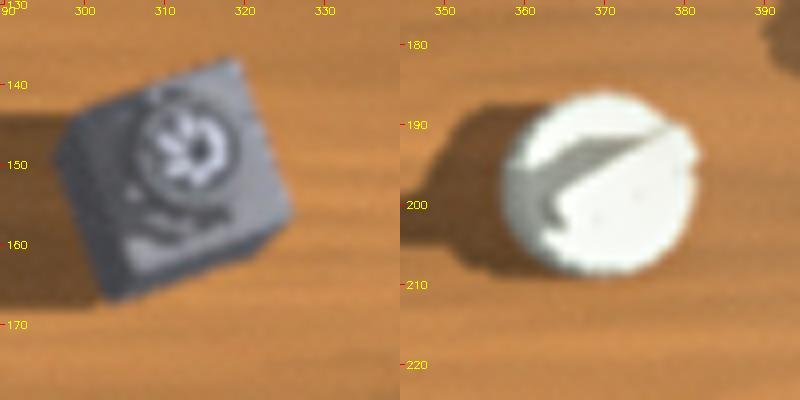

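View pics/c2.png

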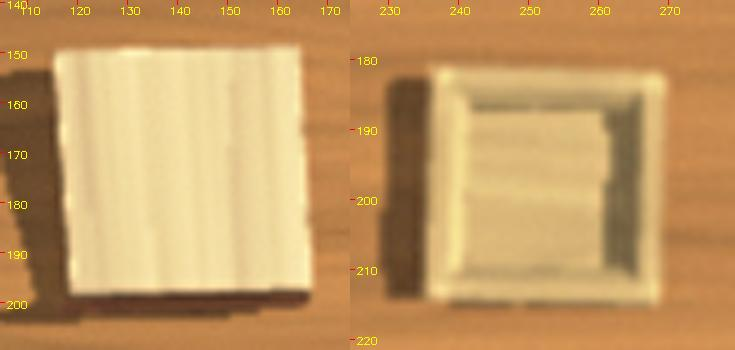

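View pics/c3.png

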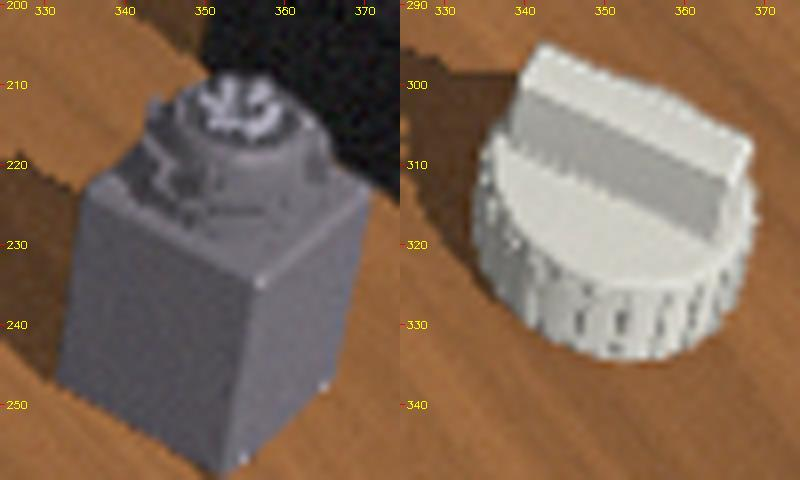

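View pics/c4.png

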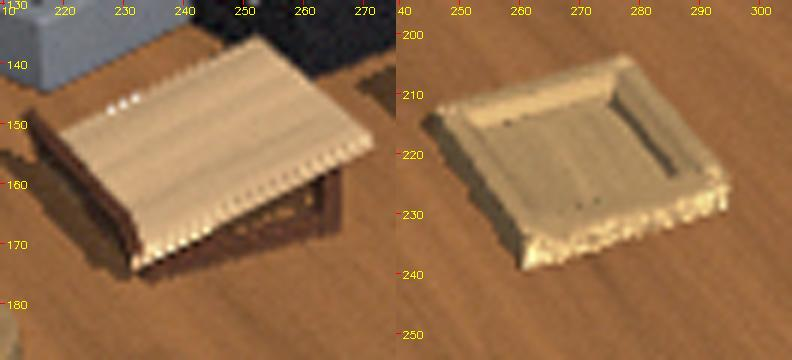

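```bash
cat > fit.py <<'E'
from h import *
from scipy.optimize import least_squares
def P(x0,y0,s,L): return [np.array([x0+a/s-.5,y0+b/s-.5]) for a,b in L]
def T(p,pts,z0,tilt=0):
    r=R.from_euler('z',p[2])*R.from_euler('y',-tilt)
    return r.apply(np.array(pts,float))+[p[0],p[1],z0]
def fit(name,p0,obs,z0,tilt=0):
    # obs list (cam, modelpt, pix)
    def f(p): return np.concatenate([(proj(c,T(p,[m],z0,tilt))[0]-u) for c,m,u in obs])
    s=least_squares(f,p0,loss='soft_l1'); print(name,s.x.round(3)); print(f(s.x).reshape(-1,2).round(1).tolist())
    for cam in('top','side'):
        o=[q for q in obs if q[0]==cam]
        if len(o)>1:
            g=lambda p: np.concatenate([(proj(c,T(p,[m],z0,tilt))[0]-u) for c,m,u in o])
            print('  ',cam,least_squares(g,p0).x.round(2))
    return s.x
if __name__=='__main__':
    # initial guesses
    print(unproj('top',[311,150],75),unproj('top',[370,197],28),unproj('top',[252,198],18),unproj('top',[141,173],42))
    tp=P(290,130,8,[(237,57),(292,213),(132,275),(75,120),(113,303),(55,155),(255,258)])
    sp=P(325,200,8,[(260,283),(85,185),(370,190),(60,378),(222,473),(328,382)])
    # jar corners in top image order: UR = far,-y ; R= near -y ; bottom = near +y ; left = far +y
    m={'fr':(30,-30),'nr':(-30,-30),'nl':(-30,30),'fl':(30,30)}
    c=lambda k,z:(*m[k],z)
    obs=[('top',c(k,z),u) for (k,z),u in zip([('fr',75),('nr',75),('nl',75),('fl',75),('nl',0),('fl',0),('nr',0)],tp)]
    # side: front corner = -y/near ... with yaw +20ish
    obs+=[('side',c(k,z),u) for (k,z),u in zip([('nr',75),('nl',75),('fr',75),('nl',0),('nr',0),('fr',0)],sp)]
    jar=fit('jar',[545,-122,.35],obs,0)
    tp=P(225,172,7,[(432-350,65),(665-350,75),(660-350,302),(427-350,297)])
    sp=P(240,195,6,[(440-396,108),(628-396,57),(727-396,170),(523-396,235)])
    obs=[('top',(*m[k],18),u) for k,u in zip(['fl','fr','nr','nl'],tp)]
    obs+=[('side',(*m[k],18),u) for k,u in zip(['nl','fl','fr','nr'],sp)]
    obs=[(a,(b[0]*46/30,b[1]*46/30,18),u) for a,b,u in obs]
    hol=fit('holder',[425,25,0],obs,0)
    d={'fl':(70,65,0),'fr':(70,-65,0),'nl':(-70,65,22),'nr':(-70,-65,22)}
    tp=P(105,140,5,[(53,50),(300,47),(312,291),(70,295)])
    sp=P(210,130,6,[(255,37),(375,138)])
    obs=[('top',d[k],u) for k,u in zip(['fl','fr'],tp)]
    obs+=[('side',d[k],u) for k,u in zip(['fl','fr'],sp)]
    dk=fit('deck',[480,330,0],obs,42,.25)
    # lid
    sp=P(325,290,8,[(142,42),(352,140),(332,182),(120,82)])
    obs=[('side',mm,u) for mm,u in zip([(-26,7,52),(26,7,52),(26,-7,52),(-26,-7,52)],sp)]
    lid=fit('lid',[430,-270,-.6],obs,0)
    np.savez('fit.npz',jar=jar,hol=hol,dk=dk,lid=lid)
E
python3 fit.py
```

```text
[[ 643.63303674 -158.2269105    75.        ]] [[ 516.45904739 -323.33015497   28.        ]] [[523.84268668   3.20127759  18.        ]] [[598.76469169 303.32666559  42.        ]]
jar [ 6.43286e+02 -1.62646e+02  3.09000e-01]
[[0.2, -0.6], [1.0, 0.8], [-0.1, 0.3], [-0.5, -1.2], [-0.9, 1.0], [-0.8, -0.3], [1.2, -0.3], [0.0, -0.2], [-1.4, -0.3], [1.1, -1.3], [-1.7, 0.7], [0.1, 1.6], [1.1, -0.1]]
   top [ 6.4317e+02 -1.6257e+02  3.1000e-01]
   side [ 6.4399e+02 -1.6248e+02  3.0000e-01]
holder [ 5.24519e+02  1.45300e+00 -5.90000e-02]
[[0.4, -0.0], [0.1, -0.4], [-0.1, 0.2], [-0.0, -0.1], [-0.9, -0.3], [-0.2, -0.6], [0.2, 0.5], [0.2, -0.1]]
   top [ 5.2423e+02  1.7700e+00 -6.0000e-02]
   side [ 5.248e+02  1.000e+00 -7.000e-02]
deck [593.176 301.373 -18.853]
[[0.7, 0.2], [-0.2, -0.3], [0.3, -0.2], [-0.5, -0.6]]
   top [ 5.9317e+02  3.0265e+02 -1.0000e-02]
   side [5.9216e+02 2.9764e+02 1.0000e-02]
lid [ 514.873 -326.407  -32.487]
[[-0.3, -0.2], [0.6, 0.1], [0.3, 0.3], [-0.6, -0.2]]
   side [ 514.88 -326.41   -1.07]
```

```bash
cat > ov.py <<'E'
from fit import *
def line(im,cam,pts,x0,y0,s,col=(0,255,0)):
    u=proj(cam,pts); u=((u-[x0,y0]+.5)*s*16).round().astype(int)
    cv2.polylines(im,[u.reshape(-1,1,2)],False,col,1,cv2.LINE_AA,4)
def sq(h,z): return [(h,h,z),(h,-h,z),(-h,-h,z),(-h,h,z),(h,h,z)]
def circ(r,z): a=np.linspace(0,2*np.pi,60); return np.c_[r*np.cos(a),r*np.sin(a),0*a+z]
def rect(a,b,z): return [(a,b,z),(a,-b,z),(-a,-b,z),(-a,b,z),(a,b,z)]
def jarL(p,z=0,tilt=0): return [T(p,q,z,tilt) for q in (sq(30,0),sq(30,75),circ(20.5,99))]
def holL(p): return [T(p,q,0) for q in (sq(46,0),sq(46,18),sq(38,18),sq(32,4))]
def lidL(p,z=0): return [T(p,q,z) for q in (circ(31,0),circ(31,28),rect(26,7,52),rect(26,7,28))]
def deckL(p): return [T(p,q,42,.25) for q in (rect(70,65,0),[(-62,65,0),(-62,65,22),(-62,-65,22),(-62,-65,0)],[(-70,65,0),(-70,65,22),(-70,-65,22),(-70,-65,0)])]
E
python3 - <<'E'
from ov import *
t=cv2.imread('pics/top0.png'); s=cv2.imread('pics/side0.png')
F=dict(np.load('fit.npz')); print(F)
def go(cam,im,L,x0,y0,w,h,sc):
    c=crop(im,x0,y0,w,h,sc)
    for l in L: line(c,cam,l,x0,y0,sc)
    return c
cv2.imwrite('pics/o1.png',np.hstack([go('top',t,jarL(F['jar']),290,130,50,50,8),go('top',t,lidL(F['lid']),345,175,50,50,8)]))
cv2.imwrite('pics/o2.png',np.hstack([go('side',s,jarL(F['jar']),325,200,50,60,8),go('side',s,lidL(F['lid']),325,290,50,60,8)]))
dk=F['dk'].copy()
cv2.imwrite('pics/o3.png',np.hstack([go('side',s,deckL(dk),205,130,66,65,6),go('top',t,deckL(dk),105,140,66,65,6)]))
cv2.imwrite('pics/o4.png',np.hstack([go('side',s,holL(F['hol']),240,195,66,60,6),go('top',t,holL(F['hol']),225,172,66,60,6)]))
E
```

```text
{'jar': array([ 6.43285754e+02, -1.62645765e+02,  3.09132669e-01]), 'hol': array([ 5.24519301e+02,  1.45310071e+00, -5.94947960e-02]), 'dk': array([593.17552504, 301.37271086, -18.85305635]), 'lid': array([ 514.87324024, -326.40716835,  -32.48661105])}
```

View pics/o1.png

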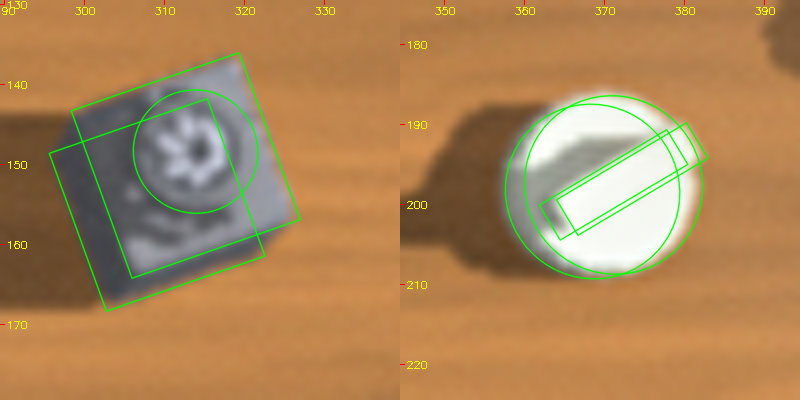

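View pics/o2.png

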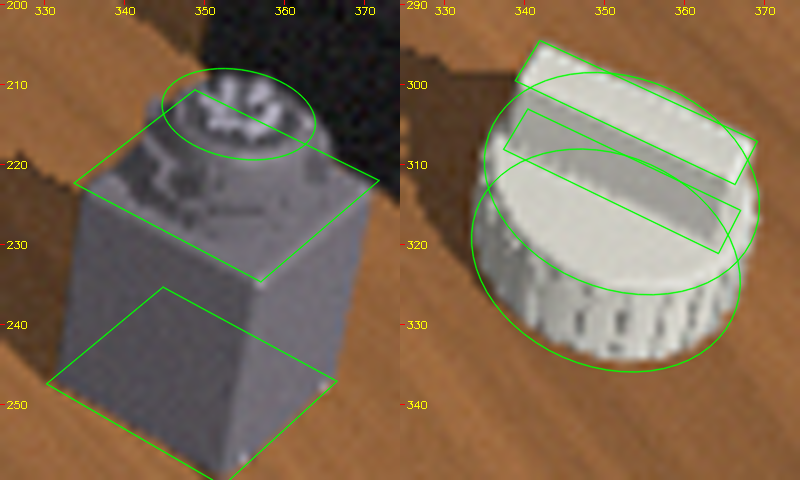

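View pics/o3.png

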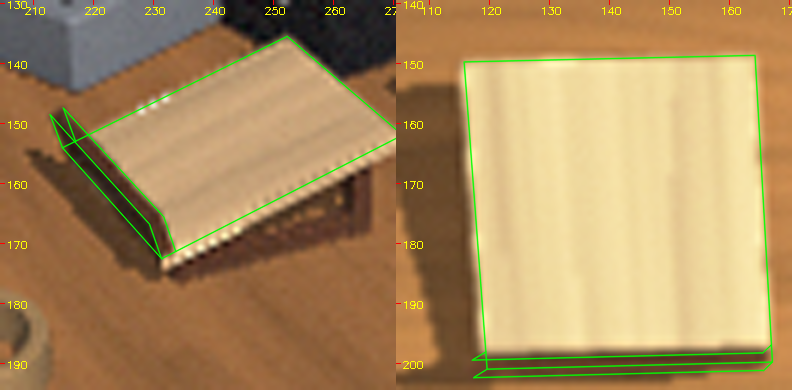

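View pics/o4.png

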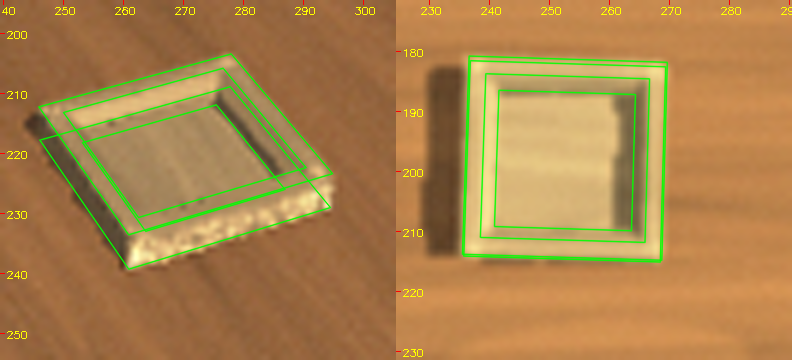

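```bash
cat > plan.py <<'E'
# usage: plan.py x y z yaw [open] : prints calls from commanded pose in cmd.json and stores the end pose
import sys,json,numpy as np,os
def load(): return np.array(json.load(open('cmd.json'))) if os.path.exists('cmd.json') else np.array([192.295,594.661,231.312,2*np.arctan2(8.08667840e-01,-5.88264519e-01)])
def axes(yaw): return np.array([[np.cos(yaw),np.sin(yaw),0],[np.sin(yaw),-np.cos(yaw),0],[0,0,-1]])
def apply(c,n):
    c=c.copy(); c[:3]+=axes(c[3]).T@(np.array(n[:3])*120); c[3]-=n[3]*1.5; return c
def rel(c,t):
    return np.r_[axes(c[3])@(np.array(t[:3])-c[:3])/120, -(t[3]-c[3])/1.5]
if __name__=='__main__':
    t=np.array([float(v) for v in sys.argv[1:5]]); c=load()
    for i in range(20):
        for f in np.linspace(1,.02,99):
            n=rel(c,c+(t-c)*f).round(3)
            if np.abs(n[:3]).max()<=1 and abs(n[3])<=1 and np.linalg.norm(n[:3])<1.35: break
        print(n.tolist(), 'mm',round(float(np.linalg.norm(n[:3])*120)),'deg',round(n[3]*86,1)); c=apply(c,n)
        if f==1: break
    print('end',c.round(2)); json.dump(c.tolist(),open('cmd.json','w'))
    q1=np.arctan2(c[1],c[0]); print('q6~',((c[3]-np.pi-q1+np.pi)%(2*np.pi)-np.pi).round(2))
E
python3 plan.py 643.5 -162.5 150 3.451
```

```text
[0.872, -0.994, 0.122, 0.114] mm 159 deg 9.8
[0.598, -0.976, 0.106, 0.098] mm 138 deg 8.4
[0.42, -0.987, 0.099, 0.092] mm 129 deg 7.9
[0.269, -0.992, 0.095, 0.089] mm 124 deg 7.7
[0.13, -0.991, 0.092, 0.086] mm 120 deg 7.4
[0.002, -0.996, 0.092, 0.086] mm 120 deg 7.4
[-0.099, -0.776, 0.072, 0.067] mm 94 deg 5.8
end [ 643.5  -162.51  149.95    3.45]
q6~ 0.56
```

Emit:
jog_arm([
  [[1, 0.29, -0.33, 0.04, 0.038], [1, 0.58, -0.66, 0.08, 0.076], [1, 0.872, -0.994, 0.122, 0.114]],
], squeeze=60)

```text
time: 0.48
position: [274.0, 456.7, 216.0]
orientation: [-0.517, 0.856, -0.0, -0.0]
contact_force: [0.1, -0.8, 0.1]
grip_width: 0.996
```

Emit:
jog_arm([
  [[1, 0.2, -0.33, 0.035, 0.033], [1, 0.4, -0.65, 0.07, 0.066], [1, 0.598, -0.976, 0.106, 0.098]],
])

```text
time: 0.85
position: [344.3, 338.8, 203.6]
orientation: [-0.452, 0.892, -0.0, -0.0]
contact_force: [0.6, 0.1, -0.3]
grip_width: 0.999
```

Emit:
jog_arm([
  [[1, 0.14, -0.33, 0.033, 0.031], [1, 0.28, -0.66, 0.066, 0.061], [1, 0.42, -0.987, 0.099, 0.092]],
])

```text
time: 1.23
position: [410.1, 228.4, 191.7]
orientation: [-0.39, 0.921, -0.0, -0.0]
contact_force: [0.6, -1.3, 0.0]
grip_width: 1.001
```

Emit:
jog_arm([
  [[1, 0.09, -0.33, 0.032, 0.03], [1, 0.18, -0.66, 0.064, 0.06], [1, 0.269, -0.992, 0.095, 0.089]],
])

```text
time: 1.6
position: [473.2, 122.6, 180.3]
orientation: [-0.327, 0.945, 0.0, -0.0]
contact_force: [-0.2, 0.5, 0.4]
grip_width: 0.998
```

Emit:
jog_arm([
  [[1, 0.04, -0.33, 0.031, 0.029], [1, 0.09, -0.66, 0.062, 0.058], [1, 0.13, -0.991, 0.092, 0.086]],
])

```text
time: 1.98
position: [534.6, 19.6, 169.2]
orientation: [-0.266, 0.964, 0.0, -0.0]
contact_force: [1.0, 0.6, 1.1]
grip_width: 1.002
```

Emit:
jog_arm([
  [[1, 0.001, -0.33, 0.031, 0.029], [1, 0.002, -0.66, 0.062, 0.058], [1, 0.002, -0.996, 0.092, 0.086]],
])

```text
time: 2.35
position: [595.8, -83.0, 157.9]
orientation: [-0.203, 0.979, 0.0, -0.0]
contact_force: [0.6, 0.8, -0.2]
grip_width: 1.003
```

Emit:
jog_arm([
  [[1, -0.033, -0.26, 0.024, 0.022], [1, -0.066, -0.52, 0.048, 0.045], [1, -0.099, -0.776, 0.072, 0.067], [1, -0.099, -0.776, 0.072, 0.067], [1, -0.099, -0.776, 0.072, 0.067]],
])

```text
time: 2.98
position: [643.1, -162.2, 149.4]
orientation: [-0.154, 0.988, 0.0, -0.001]
contact_force: [0.2, -0.1, -0.3]
grip_width: 1.001
```

```bash
cat > look.py <<'E'
import sys
from plant import arm
import numpy as np
from h import *
def look(tag,boxes):
    s=arm.sense(); q=s['orientation']; r=R.from_quat(q).as_matrix()
    print('t',round(s['time'],2),'pos',s['position'].round(1),'yaw',round(float(np.arctan2(r[1,0],r[0,0])%(2*np.pi)),4),'F',s['contact_force'].round(1),'M',s['wrist_torque'].round(2),'g',round(float(s['grip_width']),3),'q6',s['joints'][5].round(2))
    out=[]
    for cam,x0,y0,w,h,sc in boxes:
        im=arm.grab_frame(cam)['image'][:,:,::-1].copy(); cv2.imwrite(f'pics/{tag}_{cam}.png',im)
        out.append(crop(im,x0,y0,w,h,sc))
    if out:
        H=max(o.shape[0] for o in out); cv2.imwrite(f'pics/{tag}.png',np.hstack([cv2.copyMakeBorder(o,0,H-o.shape[0],0,4,0) for o in out]))
E
python3 - <<'E'
from look import look
look('a1',[('side',310,150,80,110,5),('top',280,110,70,70,5)])
E
```

```text
t 2.98 pos [ 643.1 -162.2  149.4] yaw 3.4515 F [ 0.2 -0.1 -0.3] M [-0.01 -0.02 -0.02] g 1.001 q6 0.31
```

View pics/a1.png

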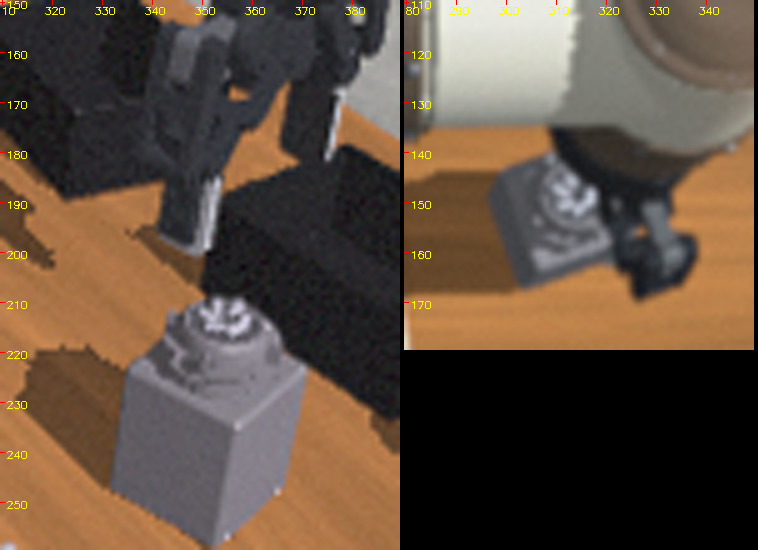

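```bash
sed -i 's/q1=np.arctan2(c\[1\],c\[0\])/q1=np.arctan2(c[1],c[0])+np.arcsin(160\/np.hypot(c[0],c[1]))/' plan.py; python3 plan.py 643.5 -162.5 36.5 3.451
```

```text
[0.0, 0.0, 0.945, 0.0] mm 113 deg 0.0
end [ 643.5  -162.51   36.55    3.45]
q6~ 0.31
```

Emit:
jog_arm([
  [[1, 0, 0, 0.3, 0], [1, 0, 0, 0.6, 0], [1, 0, 0, 0.8, 0], [1, 0, 0, 0.945, 0], [1, 0, 0, 0.945, 0]],
])

```text
time: 3.7
position: [642.9, -161.9, 35.5]
orientation: [-0.155, 0.988, 0.0, -0.001]
contact_force: [0.2, -0.3, 0.0]
grip_width: 1.001
```

```bash
python3 - <<'E'
from look import look
look('a2',[('side',310,150,80,110,5)])
E
```

```text
t 3.7 pos [ 642.9 -161.9   35.5] yaw 3.4522 F [ 0.2 -0.3  0. ] M [-0.04 -0.02 -0.  ] g 1.001 q6 0.31
```

View pics/a2.png

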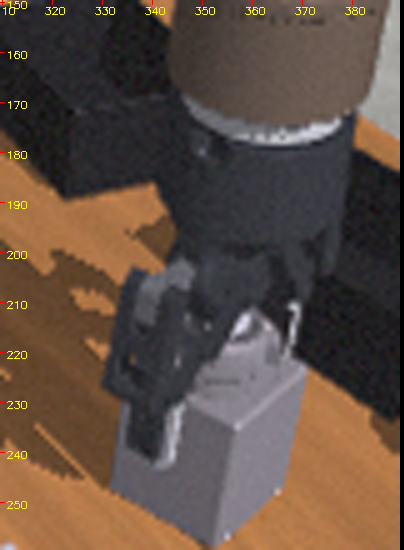

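Emit:
jog_arm([
  [[0.6, 0, 0, 0, 0], [0.5, 0, 0, 0, 0], [0.5, 0, 0, 0, 0], [0.5, 0, 0, 0, 0], [0.5, 0, 0, 0, 0], [0.5, 0, 0, 0, 0]],
], squeeze=60)

```text
time: 4.5
position: [644.5, -162.5, 38.3]
orientation: [-0.155, 0.988, -0.0, 0.001]
contact_force: [-0.6, 0.8, 6.3]
grip_width: 0.691
```

```bash
python3 - <<'E'
from look import look
look('a3',[('side',310,150,80,110,5)])
E
python3 plan.py 643.5 -162.5 90 3.451
python3 plan.py 524.5 1.5 90 3.082
```

```text
t 4.5 pos [ 644.5 -162.5   38.3] yaw 3.452 F [-0.6  0.8  6.3] M [ 0.27  0.45 -0.07] g 0.691 q6 0.31
[0.0, 0.0, -0.445, 0.0] mm 53 deg 0.0
end [ 643.5  -162.51   89.95    3.45]
q6~ 0.31
[0.327, 0.995, -0.0, 0.153] mm 126 deg 13.2
[0.334, 0.547, -0.0, 0.093] mm 77 deg 8.0
end [524.51   1.45  89.95   3.08]
q6~ -0.37
```

View pics/a3.png

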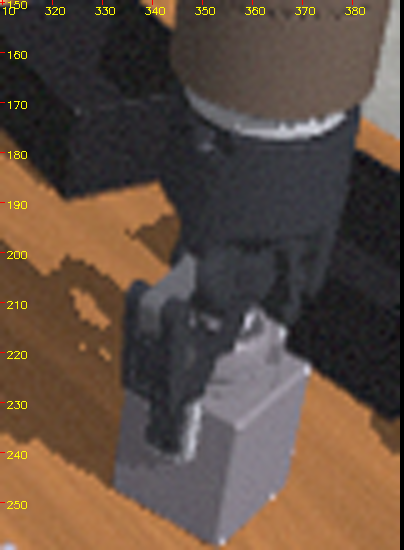

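Emit:
jog_arm([
  [[0.5, 0, 0, -0.1, 0], [0.5, 0, 0, -0.25, 0], [0.5, 0, 0, -0.445, 0]],
])

```text
time: 4.92
position: [643.1, -162.4, 90.4]
orientation: [-0.154, 0.988, 0.0, -0.001]
contact_force: [-0.7, -0.1, -2.8]
grip_width: 0.695
```

Emit:
jog_arm([
  [[0.5, 0.08, 0.25, 0, 0.04], [0.5, 0.16, 0.5, 0, 0.08], [0.5, 0.24, 0.75, 0, 0.12], [0.5, 0.327, 0.995, 0, 0.153]],
])

```text
time: 5.42
position: [569.4, -59.9, 90.8]
orientation: [-0.039, 0.999, 0.0, 0.0]
contact_force: [0.1, 0.3, -3.1]
grip_width: 0.696
```

Emit:
jog_arm([
  [[0.5, 0.13, 0.22, 0, 0.037], [0.5, 0.26, 0.43, 0, 0.07], [0.5, 0.334, 0.547, 0, 0.093], [0.5, 0.334, 0.547, 0, 0.093], [0.5, 0.334, 0.547, 0, 0.093]],
])

```text
time: 6.05
position: [525.3, 1.4, 90.6]
orientation: [0.029, 1.0, 0.0, 0.001]
contact_force: [-0.0, -1.1, -2.3]
grip_width: 0.69
```

```bash
python3 - <<'E'
from look import look
look('a4',[('side',230,130,90,110,5),('top',210,150,90,90,4)])
E
```

```text
t 6.05 pos [525.3   1.4  90.6] yaw 3.083 F [-0.  -1.1 -2.3] M [-0.03 -0.    0.03] g 0.69 q6 -0.37
```

View pics/a4.png

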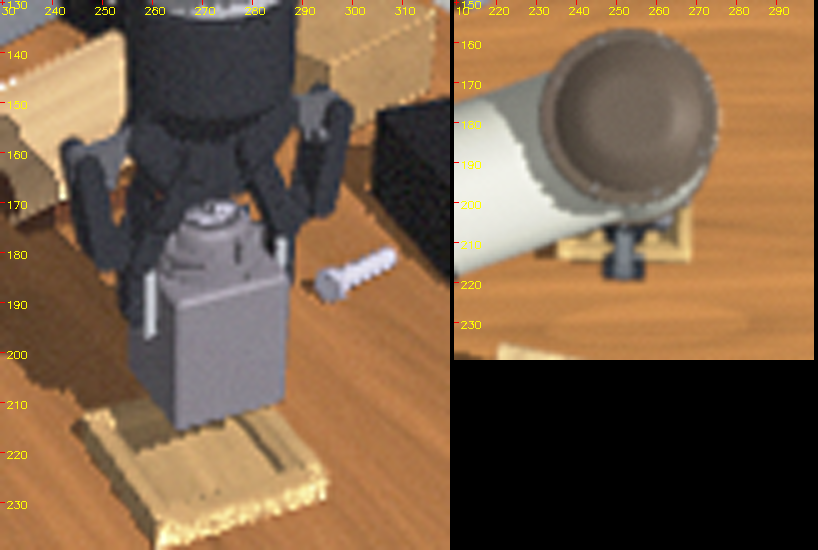

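```bash
python3 - <<'E'
from ov import *
im=cv2.imread('pics/a4_side.png'); c=crop(im,240,130,80,115,5)
for l in jarL([525,1.5,-.06],52.5): line(c,'side',l,240,130,5)
cv2.imwrite('pics/o5.png',c)
E
python3 plan.py 524.5 1.5 55 3.082
python3 plan.py 524.5 1.5 41 3.082
```

```text
[0.0, 0.0, 0.291, 0.0] mm 35 deg 0.0
end [524.51   1.45  55.03   3.08]
q6~ -0.37
[0.0, 0.0, 0.117, 0.0] mm 14 deg 0.0
end [524.51   1.45  40.99   3.08]
q6~ -0.37
```

View pics/o5.png

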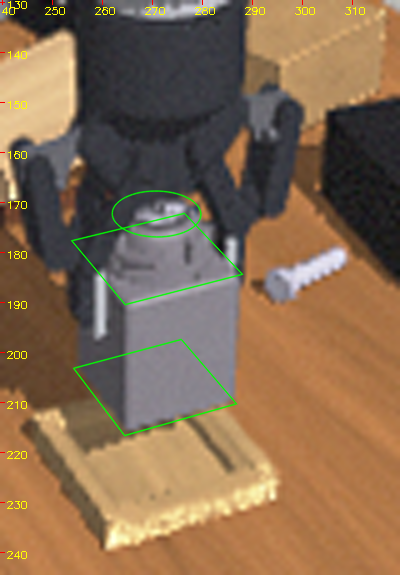

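Emit:
jog_arm([
  [[0.5, 0, 0, 0.12, 0], [0.5, 0, 0, 0.22, 0], [0.5, 0, 0, 0.291, 0], [0.5, 0, 0, 0.291, 0]],
])

```text
time: 6.65
position: [523.9, 1.2, 53.8]
orientation: [0.03, 1.0, -0.0, -0.001]
contact_force: [0.9, -0.1, -3.1]
grip_width: 0.692
```

Emit:
jog_arm([
  [[0.5, 0, 0, 0.03, 0], [0.5, 0, 0, 0.06, 0], [0.5, 0, 0, 0.09, 0], [0.5, 0, 0, 0.117, 0], [0.5, 0, 0, 0.117, 0]],
])

```text
time: 7.28
position: [524.6, 1.6, 42.2]
orientation: [0.029, 1.0, -0.0, 0.0]
contact_force: [-3.1, 0.6, 5.8]
grip_width: 0.691
```

```bash
python3 - <<'E'
from look import look
look('a5',[('side',230,130,90,110,5)])
E
```

```text
t 7.28 pos [524.6   1.6  42.2] yaw 3.0832 F [-3.1  0.6  5.8] M [ 0.17  0.94 -0.04] g 0.691 q6 -0.37
```

View pics/a5.png

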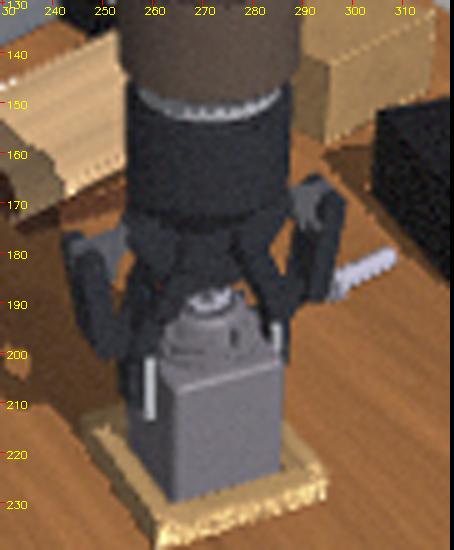

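Emit:
jog_arm([
  [[1, 0, 0, 0, 0], [1, 0, 0, 0, 0], [1, 0, 0, 0, 0], [1, 0, 0, -0.2, 0], [1, 0, 0, -0.6, 0], [1, 0, 0, -1, 0]],
])

```text
time: 8.07
position: [524.4, 1.4, 162.0]
orientation: [0.029, 1.0, -0.0, -0.0]
contact_force: [1.0, -0.1, 0.0]
grip_width: 0.998
```

```bash
python3 - <<'E'
import json
from plan import *
c=load(); json.dump(apply(c,[0,0,-1,0]).tolist(),open('cmd.json','w'))
E
python3 plan.py 514.5 -325 161 3.64
```

```text
[-0.028, -0.979, -0.0, -0.134] mm 118 deg -11.5
[0.173, -0.996, -0.0, -0.138] mm 121 deg -11.9
[0.271, -0.679, -0.0, -0.1] mm 88 deg -8.6
end [ 514.55 -324.96  160.99    3.64]
q6~ 0.8
```

Emit:
jog_arm([
  [[1, -0.009, -0.33, 0, -0.045], [1, -0.018, -0.66, 0, -0.09], [1, -0.028, -0.979, 0, -0.134]],
])

```text
time: 8.45
position: [521.0, -117.0, 161.1]
orientation: [-0.072, 0.997, 0.0, 0.0]
contact_force: [0.5, -0.4, 0.6]
grip_width: 0.997
```

Emit:
jog_arm([
  [[0.7, 0.06, -0.33, 0, -0.046], [0.7, 0.12, -0.66, 0, -0.092], [0.7, 0.173, -0.996, 0, -0.138]],
])

```text
time: 8.82
position: [517.2, -238.5, 160.9]
orientation: [-0.175, 0.985, -0.0, 0.0]
contact_force: [0.6, -0.5, 0.3]
grip_width: 0.697
```

Emit:
jog_arm([
  [[0.6, 0.1, -0.25, 0, -0.037], [0.6, 0.19, -0.47, 0, -0.07], [0.6, 0.271, -0.679, 0, -0.1], [0.6, 0.271, -0.679, 0, -0.1]],
])

```text
time: 9.32
position: [514.4, -326.4, 160.4]
orientation: [-0.246, 0.969, 0.0, -0.0]
contact_force: [0.5, 0.4, 0.1]
grip_width: 0.602
```

```bash
cat > o.py <<'E'
from ov import *
def ov(tag,src,cam,box,L,sc):
    im=cv2.imread(src); x0,y0,w,h=box; c=crop(im,x0,y0,w,h,sc)
    for l in L: line(c,cam,l,x0,y0,sc)
    cv2.imwrite(tag,c); return c
E
python3 - <<'E'
from look import look
look('a6',[('side',310,190,90,160,3),('side',230,130,90,110,4),('top',225,170,60,60,4)])
from o import *
a=ov('pics/x.png','pics/a6_side.png','side',(235,170,70,75),jarL([525,1.5,-.06],4)+holL([524.5,1.5,-.06]),5)
b=ov('pics/x.png','pics/a6_top.png','top',(225,165,70,75),jarL([525,1.5,-.06],4)+holL([524.5,1.5,-.06]),5)
cv2.imwrite('pics/o6.png',np.hstack([a,b]))
E
```

```text
t 9.32 pos [ 514.4 -326.4  160.4] yaw 3.6379 F [0.5 0.4 0.1] M [0.01 0.04 0.01] g 0.602 q6 0.8
```

View pics/a6.png

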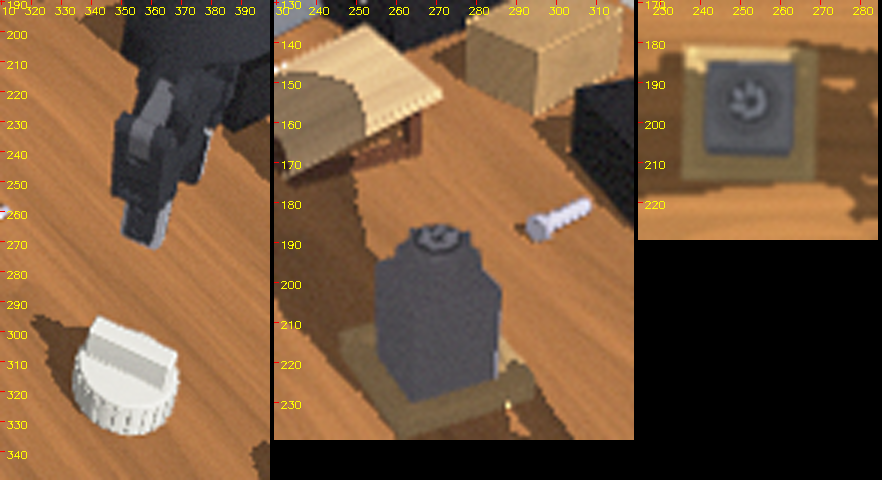

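View pics/o6.png

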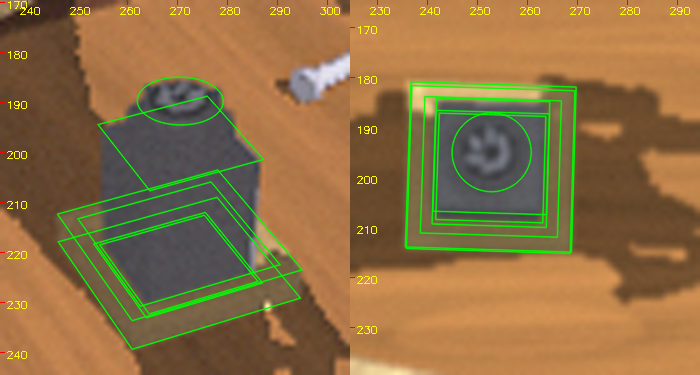

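```bash
python3 plan.py 514.5 -325.6 60 3.64;python3 plan.py 514.5 -325.6 32 3.64
```

```text
[0.003, -0.004, 0.842, 0.0] mm 101 deg 0.0
end [ 514.46 -325.56   59.95    3.64]
q6~ 0.8
[-0.0, -0.0, 0.233, 0.0] mm 28 deg 0.0
end [ 514.46 -325.56   31.99    3.64]
q6~ 0.8
```

Emit:
jog_arm([
  [[0.45, 0.003, -0.004, 0.3, 0], [0.45, 0.003, -0.004, 0.6, 0], [0.45, 0.003, -0.004, 0.842, 0], [0.45, 0.003, -0.004, 0.842, 0]],
])

```text
time: 9.98
position: [513.2, -324.0, 57.8]
orientation: [-0.247, 0.969, 0.002, -0.002]
contact_force: [0.2, -0.5, 0.6]
grip_width: 0.447
```

```bash
python3 - <<'E'
from look import look
look('a7',[('side',310,240,90,110,5)])
E
```

```text
t 9.97 pos [ 513.2 -324.    57.8] yaw 3.6414 F [ 0.2 -0.5  0.6] M [-0.01 -0.03  0.02] g 0.447 q6 0.8
```

View pics/a7.png

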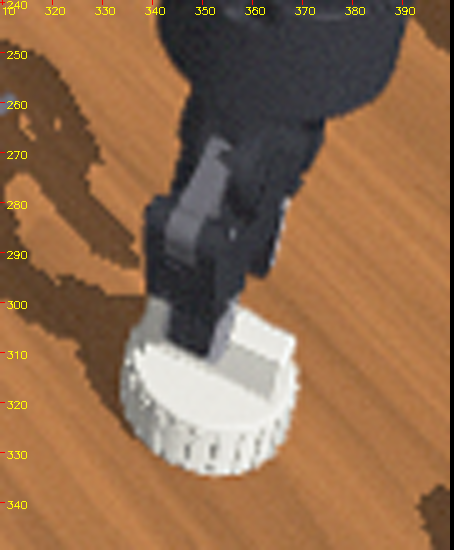

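Fingers straddle the bar. Lowering and closing.

Emit:
jog_arm([
  [[0.45, 0, 0, 0.1, 0], [0.45, 0, 0, 0.2, 0], [0.45, 0, 0, 0.233, 0], [0.45, 0, 0, 0.233, 0], [0, 0, 0, 0.233, 0], [0, 0, 0, 0.233, 0], [0, 0, 0, 0.233, 0], [0, 0, 0, 0.233, 0], [0, 0, 0, 0.233, 0], [0, 0, 0, 0.233, 0]],
], squeeze=60)

```text
time: 11.28
position: [515.1, -325.7, 32.6]
orientation: [-0.247, 0.969, -0.0, 0.0]
contact_force: [1.3, 0.6, 4.8]
grip_width: 0.147
```

```bash
python3 - <<'E'
from look import look
look('a8',[('side',310,240,90,110,5)])
E
```

```text
t 11.28 pos [ 515.1 -325.7   32.6] yaw 3.6409 F [1.3 0.6 4.8] M [ 0.03 -0.04 -0.  ] g 0.147 q6 0.8
```

View pics/a8.png

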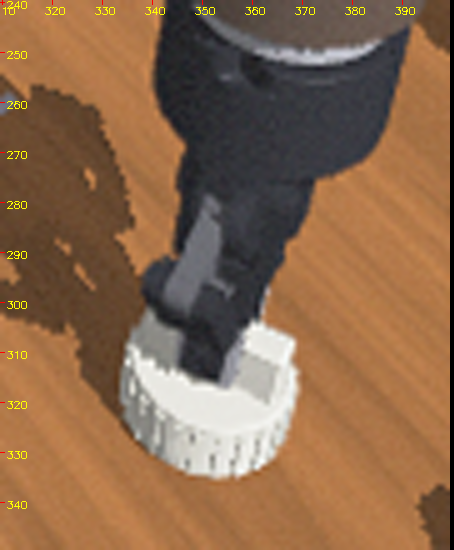

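```bash
python3 plan.py 514.46 -325.56 151 3.64;python3 plan.py 524.5 1.5 162 3.869
```

```text
[0.0, -0.0, -0.992, 0.0] mm 119 deg 0.0
end [ 514.46 -325.56  151.03    3.64]
q6~ 0.8
[-0.578, 0.988, -0.038, -0.064] mm 137 deg -5.5
[-0.723, 1.0, -0.042, -0.069] mm 148 deg -5.9
[-0.232, 0.26, -0.011, -0.019] mm 42 deg -1.6
end [524.53   1.54 161.95   3.87]
q6~ 0.41
```

Emit:
jog_arm([
  [[0, 0, 0, -0.2, 0], [0, 0, 0, -0.6, 0], [0, 0, 0, -0.992, 0]],
])

```text
time: 11.7
position: [513.5, -325.0, 150.8]
orientation: [-0.247, 0.969, 0.001, -0.001]
contact_force: [1.1, 0.2, -1.2]
grip_width: 0.151
```

Emit:
jog_arm([
  [[0, -0.14, 0.25, -0.01, -0.016], [0, -0.29, 0.5, -0.02, -0.032], [0, -0.44, 0.75, -0.03, -0.048], [0, -0.578, 0.988, -0.038, -0.064]],
])

```text
time: 12.2
position: [517.7, -186.8, 154.5]
orientation: [-0.293, 0.956, 0.001, -0.001]
contact_force: [0.5, 0.3, -0.5]
grip_width: 0.148
```

Emit:
jog_arm([
  [[0, -0.18, 0.25, -0.01, -0.017], [0, -0.36, 0.5, -0.02, -0.034], [0, -0.54, 0.75, -0.03, -0.052], [0, -0.723, 1, -0.042, -0.069]],
])

```text
time: 12.7
position: [522.2, -39.1, 159.6]
orientation: [-0.342, 0.94, 0.001, -0.001]
contact_force: [0.6, 0.1, -1.0]
grip_width: 0.145
```

Emit:
jog_arm([
  [[0, -0.12, 0.13, -0.006, -0.01], [0, -0.232, 0.26, -0.011, -0.019], [0, -0.232, 0.26, -0.011, -0.019], [0, -0.232, 0.26, -0.011, -0.019], [0, -0.232, 0.26, -0.011, -0.019]],
])

```text
time: 13.32
position: [524.3, 0.9, 161.6]
orientation: [-0.355, 0.935, 0.0, -0.0]
contact_force: [0.4, 0.2, -0.3]
grip_width: 0.148
```

```bash
python3 - <<'E'
from look import look
look('a9',[('side',230,120,90,120,5),('top',210,150,90,90,4)])
E
```

```text
t 13.32 pos [524.3   0.9 161.6] yaw 3.8675 F [ 0.4  0.2 -0.3] M [ 0.06 -0.04 -0.01] g 0.148 q6 0.41
```

View pics/a9.png

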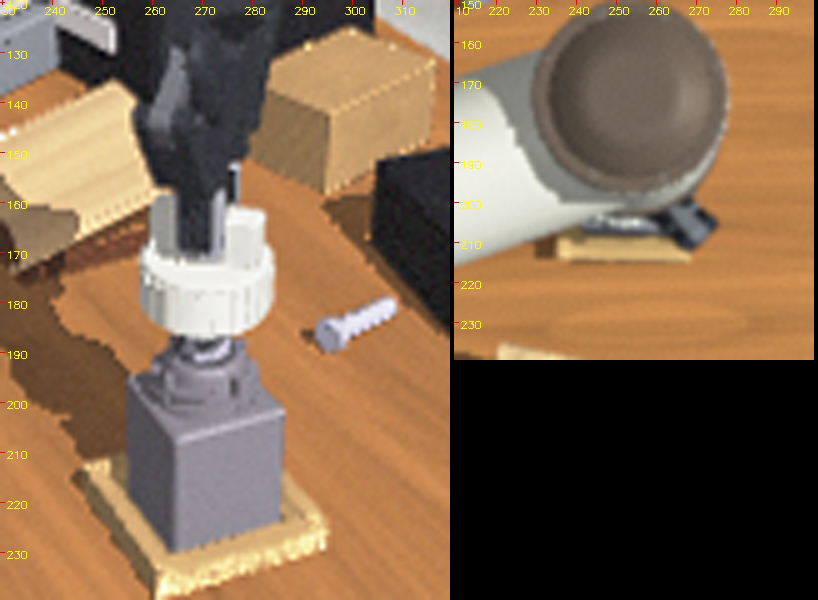

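```bash
python3 - <<'E'
from o import *
a=ov('pics/x.png','pics/a9_side.png','side',(245,155,50,80),lidL([524.3,.9,3.8675-np.pi/2],129)+jarL([524.5,1.3,-.058],4),7)
cv2.imwrite('pics/o9.png',a)
E
```

```text
(no output)
```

View pics/o9.png

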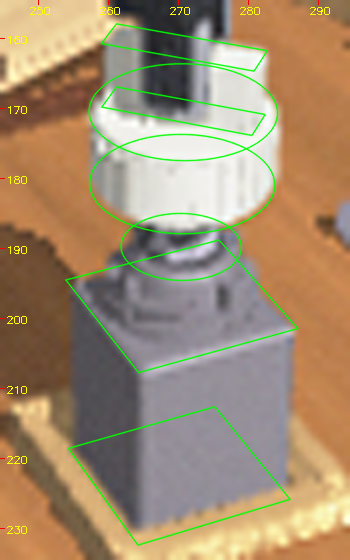

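```bash
python3 plan.py 524.6 1.6 142 3.869; python3 plan.py 524.6 1.6 126 3.869
```

```text
[-0.001, -0.0, 0.166, -0.0] mm 20 deg -0.0
end [524.62   1.62 142.03   3.87]
q6~ 0.41
[0.0, -0.0, 0.134, -0.0] mm 16 deg -0.0
end [524.62   1.62 125.95   3.87]
q6~ 0.41
```

Emit:
jog_arm([
  [[0, 0, 0, 0.08, 0], [0, 0, 0, 0.166, 0], [0, 0, 0, 0.2, 0], [0, 0, 0, 0.24, 0]],
])

```text
time: 13.92
position: [524.7, 1.6, 132.7]
orientation: [-0.356, 0.935, -0.0, -0.0]
contact_force: [-0.2, 0.3, -0.5]
grip_width: 0.148
```

```bash
echo '[524.53,1.54,133.15,3.87]' > cmd.json; python3 plan.py 524.53 1.54 124.5 3.87
```

```text
[0.0, 0.0, 0.072, -0.0] mm 9 deg -0.0
end [524.53   1.54 124.51   3.87]
q6~ 0.42
```

Emit:
jog_arm([
  [[0, 0, 0, 0.03, 0], [0, 0, 0, 0.05, 0], [0, 0, 0, 0.072, 0], [0, 0, 0, 0.072, 0]],
])

```text
time: 14.42
position: [524.9, 1.6, 125.3]
orientation: [-0.356, 0.935, -0.0, 0.0]
contact_force: [-2.4, -0.1, 5.2]
grip_width: 0.151
```

```bash
python3 - <<'E'
from look import look
look('b1',[('side',230,120,90,120,5)])
E
```

```text
t 14.43 pos [524.9   1.6 125.3] yaw 3.869 F [-2.4 -0.1  5.2] M [ 0.04  0.48 -0.02] g 0.151 q6 0.41
```

View pics/b1.png

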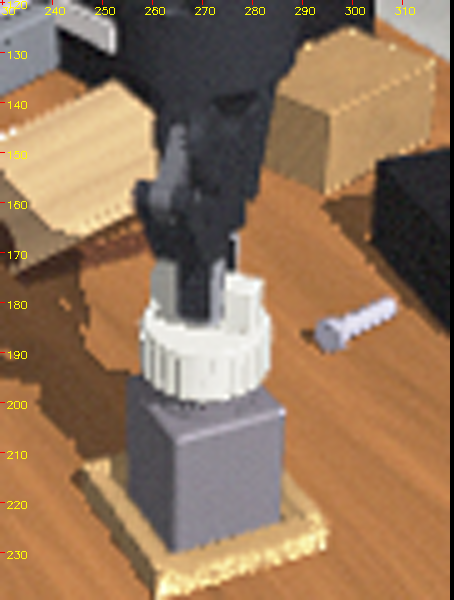

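Emit:
jog_arm([
  [[0.3, 0, 0, 0, 0], [0.3, 0, 0, 0, 0], [0.3, 0, 0, 0, 0], [0, 0, 0, 0, 0], [0, 0, 0, 0, 0], [0, 0, 0, 0, 0], [0, 0, 0, 0, 0]],
], squeeze=70)

```text
time: 15.35
position: [524.9, 1.7, 124.6]
orientation: [-0.356, 0.935, -0.0, 0.0]
contact_force: [0.4, 0.3, 0.4]
grip_width: 0.15
```

```bash
python3 - <<'E'
from look import look
look('b2',[])
E
```

```text
t 15.35 pos [524.9   1.7 124.6] yaw 3.8687 F [0.4 0.3 0.4] M [ 0.06 -0.22  0.03] g 0.15 q6 0.41
```

Emit:
jog_arm([
  [[0, 0, 0, 0, -0.08], [0, 0, 0, 0, -0.16], [0, 0, 0, 0, -0.24], [0, 0, 0, 0, -0.32], [0, 0, 0, 0.01, -0.38], [0, 0, 0, 0.02, -0.43], [0, 0, 0, 0.03, -0.47], [0, 0, 0, 0.04, -0.5], [0, 0, 0, 0.05, -0.512], [0, 0, 0, 0.05, -0.512]],
])

```text
time: 16.6
position: [524.5, 1.5, 119.0]
orientation: [-0.68, 0.733, 0.0, -0.0]
contact_force: [-1.6, 0.8, 5.5]
grip_width: 0.143
```

```bash
python3 - <<'E'
from look import look
look('b3',[('side',230,120,90,120,5)])
E
```

```text
t 16.6 pos [524.5   1.5 119. ] yaw 4.6365 F [-1.6  0.8  5.5] M [ 0.23  0.57 -0.02] g 0.143 q6 1.18
```

View pics/b3.png

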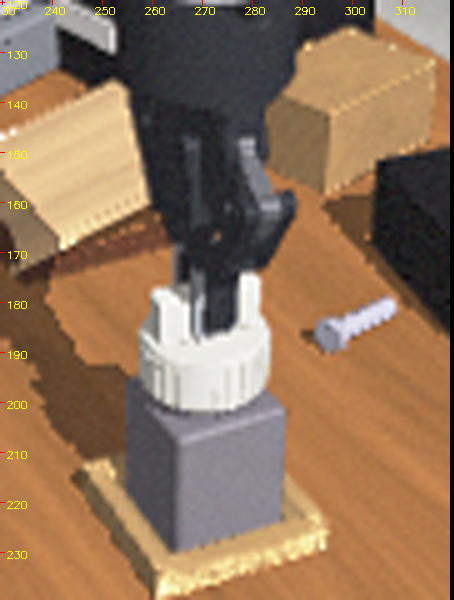

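Emit:
jog_arm([
  [[0, 0, 0, 0.003, 0.08], [0, 0, 0, 0.006, 0.16], [0, 0, 0, 0.01, 0.24], [0, 0, 0, 0.013, 0.32], [0, 0, 0, 0.016, 0.4], [0, 0, 0, 0.02, 0.48], [0, 0, 0, 0.023, 0.56], [0, 0, 0, 0.026, 0.63], [0, 0, 0, 0.028, 0.675], [0, 0, 0, 0.028, 0.675]],
])

```text
time: 17.9
position: [525.5, 1.3, 115.8]
orientation: [-0.24, 0.971, -0.001, 0.001]
contact_force: [0.9, -2.3, 4.9]
grip_width: 0.146
```

```bash
python3 - <<'E'
from look import look
look('b4',[])
E
```

```text
t 17.9 pos [525.5   1.3 115.8] yaw 3.6253 F [ 0.9 -2.3  4.9] M [-0.6  -0.25  0.  ] g 0.146 q6 0.17
```

Emit:
jog_arm([
  [[0, 0, 0, 0.001, 0.03], [0, 0, 0, 0.002, 0.06], [0, 0, 0, 0.002, 0.08], [0, 0, 0, 0.002, 0.1], [0, 0, 0, 0.002, 0.1]],
])

```text
time: 18.52
position: [524.7, 1.4, 115.7]
orientation: [-0.167, 0.986, -0.0, 0.0]
contact_force: [-1.9, -0.2, 7.3]
grip_width: 0.146
```

```bash
python3 - <<'E'
from look import look
look('b5',[('side',230,120,90,120,5)])
E
```

```text
t 18.52 pos [524.7   1.4 115.7] yaw 3.4769 F [-1.9 -0.2  7.3] M [-0.17  0.39  0.33] g 0.146 q6 0.02
```

Emit:
jog_arm([
  [[0, 0, 0, 0, 0.03], [0, 0, 0, 0, 0.05], [0, 0, 0, 0, 0.07], [0, 0, 0, 0, 0.07]],
])

```text
time: 19.08
position: [524.2, 1.1, 115.7]
orientation: [-0.118, 0.993, -0.001, -0.001]
contact_force: [-2.9, -1.7, 7.0]
grip_width: 0.144
```

```bash
python3 - <<'E'
from look import look
look('b6',[('side',230,120,90,120,5)])
E
```

```text
t 19.07 pos [524.2   1.1 115.7] yaw 3.3779 F [-2.9 -1.7  7. ] M [-0.43  0.74  1.59] g 0.144 q6 -0.08
```

View pics/b6.png

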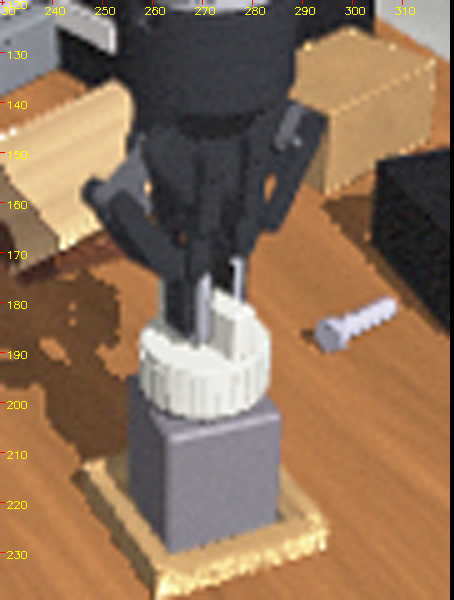

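```bash
python3 - <<'E'
from o import *
L=[]
for i,y in enumerate((-.10,-.13,-.16)):
    L.append(ov('pics/x.png','pics/b6_side.png','side',(250,175,45,65),jarL([524.6,1.4,y],4),6))
cv2.imwrite('pics/o10.png',np.hstack(L))
E
```

```text
(no output)
```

View pics/o10.png

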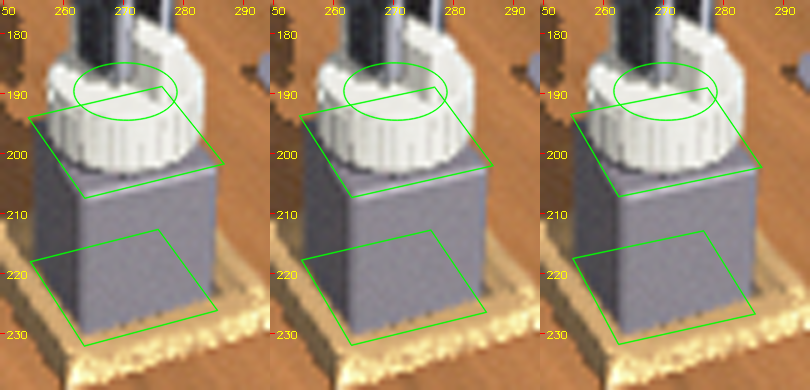

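Emit:
jog_arm([
  [[0.4, 0, 0, 0, 0], [0.5, 0, 0, 0, 0], [0.5, 0, 0, 0, 0], [0.5, 0, 0, -0.15, 0], [0.5, 0, 0, -0.32, 0], [0.5, 0, 0, -0.32, 0]],
])

```text
time: 19.88
position: [525.6, 1.9, 154.5]
orientation: [-0.114, 0.994, 0.0, 0.002]
contact_force: [-0.2, -0.2, 0.2]
grip_width: 0.496
```

```bash
python3 - <<'E'
from look import look
look('b7',[('side',245,160,60,80,7)])
E
```

```text
t 19.88 pos [525.6   1.9 154.5] yaw 3.3691 F [-0.2 -0.2  0.2] M [0.02 0.05 0.  ] g 0.496 q6 -0.09
```

View pics/b7.png

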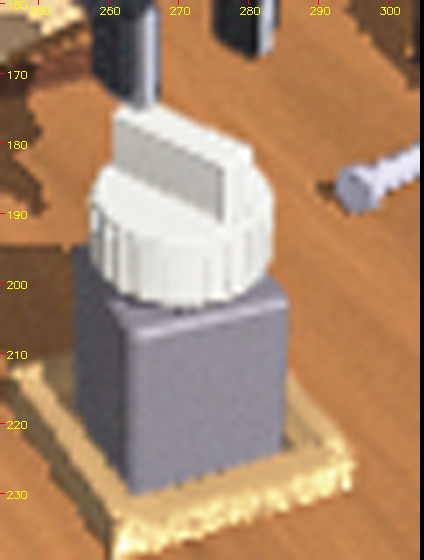

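```bash
python3 - <<'E'
from o import *
L=[]
for y in (1.75,1.81,1.87):
    L.append(ov('pics/x.png','pics/b7_side.png','side',(252,165,37,65),lidL([524.6,1.6,y],84)+jarL([524.6,1.6,y+.349-3*np.pi/4],4),7))
cv2.imwrite('pics/o11.png',np.hstack(L))
E
```

```text
(no output)
```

View pics/o11.png

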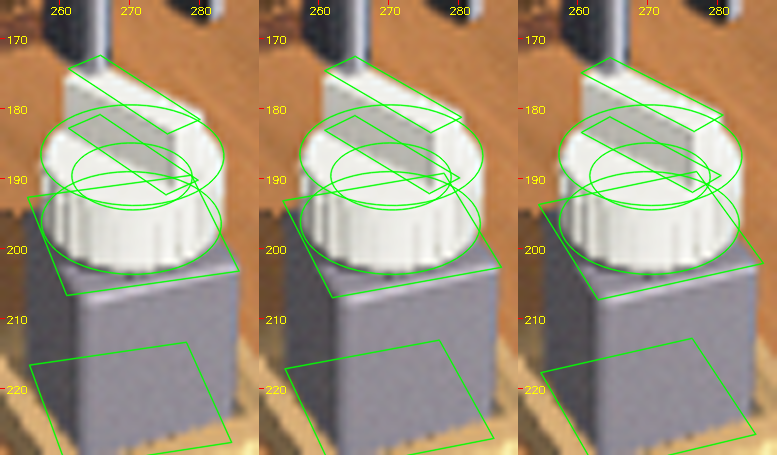

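```bash
echo '[524.53,1.54,153.31,3.3705]' > cmd.json; python3 plan.py 524.6 1.6 153.3 4.575;python3 plan.py 524.6 1.6 90 4.575
```

```text
[-0.001, 0.0, 0.0, -0.803] mm 0 deg -69.1
end [524.65   1.57 153.31   4.58]
q6~ 1.12
[-0.0, 0.0, 0.528, -0.0] mm 63 deg -0.0
end [524.65   1.57  89.95   4.58]
q6~ 1.12
```

Emit:
jog_arm([
  [[1, 0, 0, 0, -0.12], [1, 0, 0, 0, -0.24], [1, 0, 0, 0, -0.36], [1, 0, 0, 0, -0.48], [1, 0, 0, 0, -0.6], [1, 0, 0, 0, -0.72], [1, 0, 0, 0, -0.803], [1, 0, 0, 0, -0.803], [1, 0, 0, 0, -0.803]],
])

```text
time: 21.05
position: [524.3, 1.5, 152.6]
orientation: [-0.656, 0.755, 0.0, -0.001]
contact_force: [0.3, 0.4, -0.0]
grip_width: 1.001
```

```bash
python3 - <<'E'
from look import look
look('b8',[('side',230,120,90,120,5)])
E
```

```text
t 21.05 pos [524.3   1.5 152.6] yaw 4.5717 F [ 0.3  0.4 -0. ] M [ 0.02 -0.01 -0.01] g 1.001 q6 1.12
```

View pics/b8.png

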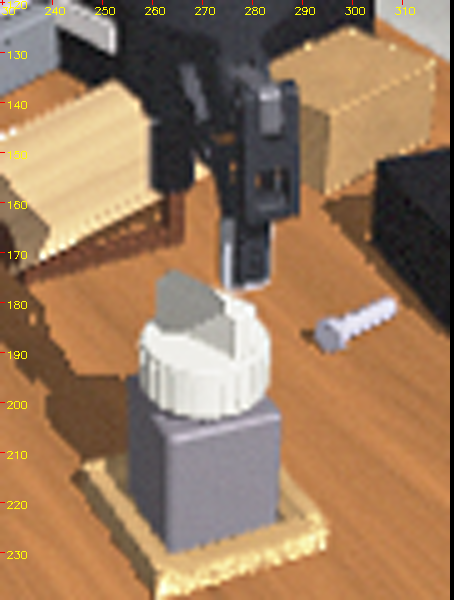

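Emit:
jog_arm([
  [[1, 0, 0, 0.2, 0], [1, 0, 0, 0.4, 0], [1, 0, 0, 0.528, 0], [1, 0, 0, 0.528, 0], [0.5, 0, 0, 0.528, 0], [0.5, 0, 0, 0.528, 0], [0.5, 0, 0, 0.528, 0], [0.5, 0, 0, 0.528, 0], [0.5, 0, 0, 0.528, 0]],
], squeeze=40)

```text
time: 22.22
position: [525.4, 1.5, 91.3]
orientation: [-0.657, 0.754, -0.001, 0.001]
contact_force: [-0.5, -2.5, 5.9]
grip_width: 0.69
```

```bash
python3 - <<'E'
from look import look
look('b9',[('side',230,120,90,120,5)])
E
```

```text
t 22.23 pos [525.4   1.5  91.3] yaw 4.5741 F [-0.5 -2.5  5.9] M [-0.48  0.27  0.07] g 0.69 q6 1.12
```

View pics/b9.png

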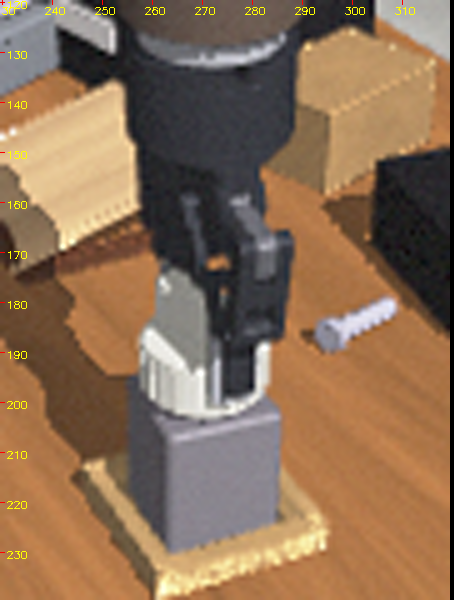

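Emit:
jog_arm([
  [[0.5, 0, 0, -0.05, 0], [0.5, 0, 0, -0.15, 0], [0.5, 0, 0, -0.3, 0], [0.5, 0, 0, -0.5, 0], [0.5, 0, 0, -0.65, 0], [0.5, 0, 0, -0.65, 0]],
])

```text
time: 23.02
position: [525.3, 2.0, 169.5]
orientation: [-0.656, 0.754, -0.001, 0.002]
contact_force: [-0.5, 0.6, -4.0]
grip_width: 0.692
```

```bash
python3 - <<'E'
from look import look
look('c1',[('side',230,90,90,150,4),('top',100,135,80,80,4)])
E
echo '[524.65,1.57,167.95,4.575]' > cmd.json
```

```text
t 23.02 pos [525.3   2.  169.5] yaw 4.5736 F [-0.5  0.6 -4. ] M [ 0.03  0.02 -0.03] g 0.692 q6 1.12
```

View pics/c1.png

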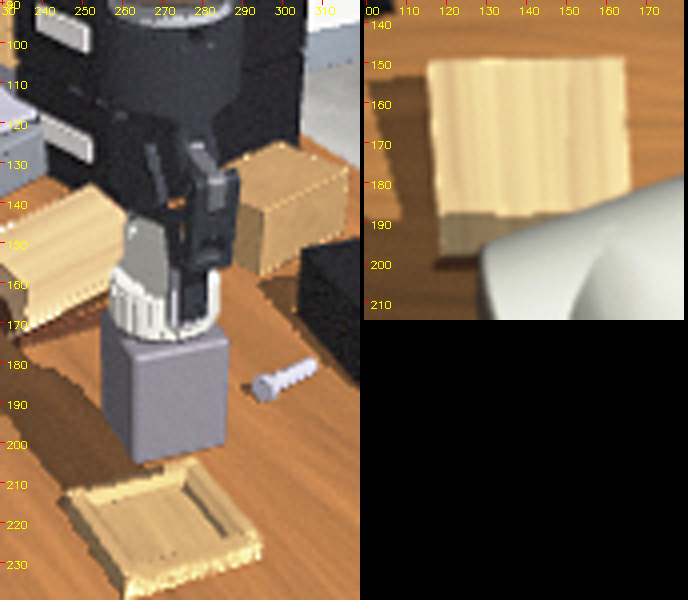

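```bash
python3 - <<'E'
from o import *
d={'fl':(70,65,0),'fr':(70,-65,0),'nl':(-62,65,22),'nr':(-62,-65,22)}
tp=P(105,140,5,[(54,49),(300,47)])+P(105,140,6,[(87,349),(373,345)])
sp=P(210,130,6,[(255,37),(375,138)])
o=[('top',d[k],u) for k,u in zip(['fl','fr','nl','nr'],tp)]+[('side',d[k],u) for k,u in zip(['fl','fr'],sp)]
dk=fit('deck',[593,301,0],o,42,.25)
np.save('dk.npy',dk)
a=ov('pics/x.png','pics/side0.png','side',(210,130,63,60),deckL(dk),6)
b=ov('pics/x.png','pics/top0.png','top',(105,140,68,66),deckL(dk),6)
b=b[:360] if b.shape[0]>360 else b
b=cv2.imread('pics/x.png'); H=max(a.shape[0],b.shape[0])
cv2.imwrite('pics/o12.png',np.hstack([cv2.copyMakeBorder(q,0,H-q.shape[0],0,0,0) for q in(a,b)]))
E
```

```text
deck [5.94565e+02 2.99536e+02 1.20000e-02]
[[0.8, 0.3], [0.0, -1.1], [-0.8, 1.6], [-0.1, 0.3], [0.5, -0.1], [0.3, -0.6]]
   top [5.9530e+02 2.9948e+02 1.0000e-02]
   side [5.9216e+02 2.9764e+02 1.0000e-02]
```

View pics/o12.png

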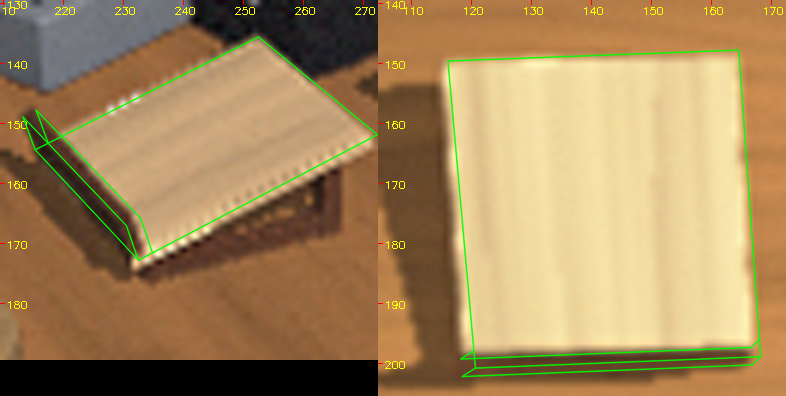

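```bash
python3 plan.py 566 301 168 4.712
```

```text
[-0.982, 0.0, -0.0, -0.036] mm 118 deg -3.1
[-0.998, -0.054, -0.0, -0.036] mm 120 deg -3.1
[-0.534, -0.057, -0.0, -0.019] mm 64 deg -1.6
end [565.94 300.96 167.95   4.71]
q6~ 0.83
```

Emit:
jog_arm([
  [[0.5, -0.2, 0, 0, -0.008], [0.5, -0.4, 0, 0, -0.015], [0.5, -0.6, 0, 0, -0.022], [0.5, -0.8, 0, 0, -0.03], [0.5, -0.982, 0, 0, -0.036]],
])

```text
time: 23.75
position: [540.3, 119.0, 166.6]
orientation: [-0.677, 0.736, 0.001, -0.001]
contact_force: [-0.6, 0.7, -4.2]
grip_width: 0.69
```

Emit:
jog_arm([
  [[0.5, -0.2, -0.011, 0, -0.008], [0.5, -0.4, -0.022, 0, -0.015], [0.5, -0.6, -0.033, 0, -0.022], [0.5, -0.8, -0.044, 0, -0.03], [0.5, -0.998, -0.054, 0, -0.036]],
])

```text
time: 24.38
position: [557.8, 238.8, 167.9]
orientation: [-0.696, 0.718, -0.0, 0.0]
contact_force: [-0.0, 0.2, -3.7]
grip_width: 0.686
```

Emit:
jog_arm([
  [[0.5, -0.2, -0.02, 0, -0.008], [0.5, -0.4, -0.04, 0, -0.015], [0.5, -0.534, -0.057, 0, -0.019], [0.5, -0.534, -0.057, 0, -0.019], [0.5, -0.534, -0.057, 0, -0.019]],
])

```text
time: 25.0
position: [566.1, 300.4, 167.8]
orientation: [-0.706, 0.708, 0.0, -0.0]
contact_force: [-0.3, 0.5, -3.7]
grip_width: 0.686
```

```bash
python3 - <<'E'
from look import look
look('c2',[('side',195,70,90,120,5),('top',100,135,80,80,4)])
from o import *
a=ov('pics/x.png','pics/c2_side.png','side',(205,90,75,90),jarL([566,301,0],81)+deckL([594,301,0]),7)
cv2.imwrite('pics/o13.png',a[:600])
E
```

```text
t 25.0 pos [566.1 300.4 167.8] yaw 4.7097 F [-0.3  0.5 -3.7] M [-0.04 -0.02 -0.06] g 0.686 q6 0.83
```

View pics/c2.png

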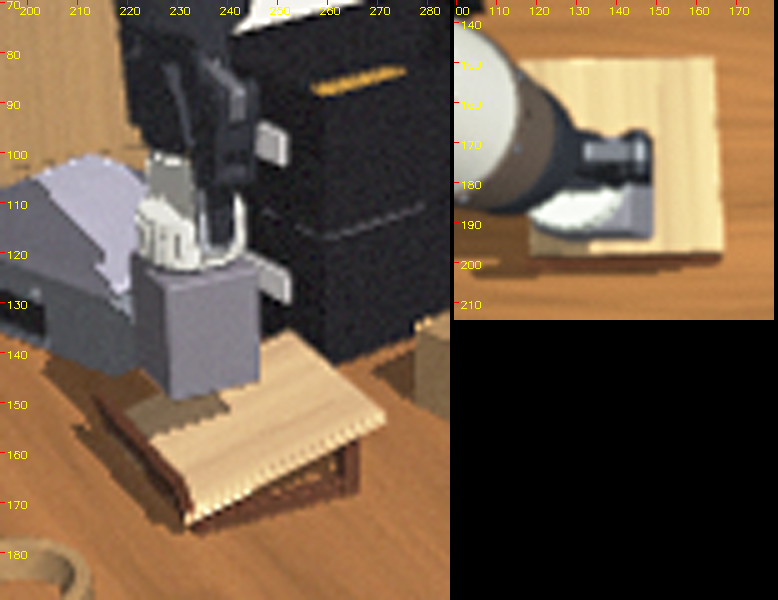

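View pics/o13.png

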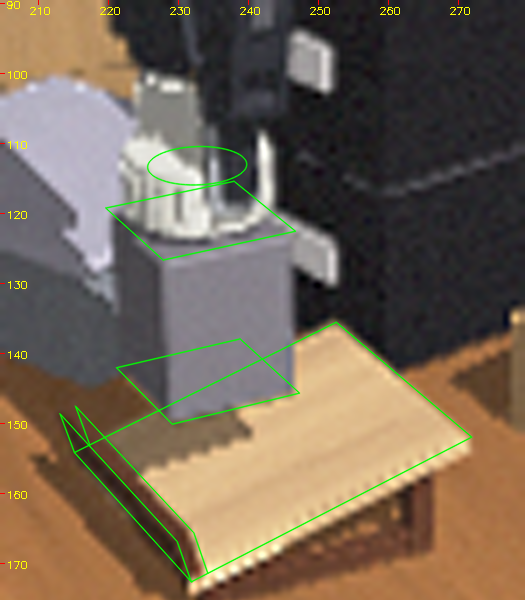

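Emit:
jog_arm([
  [[0.5, 0, 0, 0.1, 0], [0.5, 0, 0, 0.2, 0], [0.5, 0, 0, 0.28, 0], [0.5, 0, 0, 0.3, 0], [0.5, 0, 0, 0.315, 0], [0.5, 0, 0, 0.325, 0], [0.5, 0, 0, 0.325, 0]],
], squeeze=30)

```text
time: 25.98
position: [566.6, 301.1, 129.9]
orientation: [-0.706, 0.708, -0.0, 0.001]
contact_force: [-2.4, -1.1, 0.3]
grip_width: 0.688
```

```bash
python3 - <<'E'
from look import look
look('c3',[('side',195,90,90,100,6)])
E
```

```text
t 25.98 pos [566.6 301.1 129.9] yaw 4.7104 F [-2.4 -1.1  0.3] M [-0.14  0.48 -0.02] g 0.688 q6 0.83
```

View pics/c3.png

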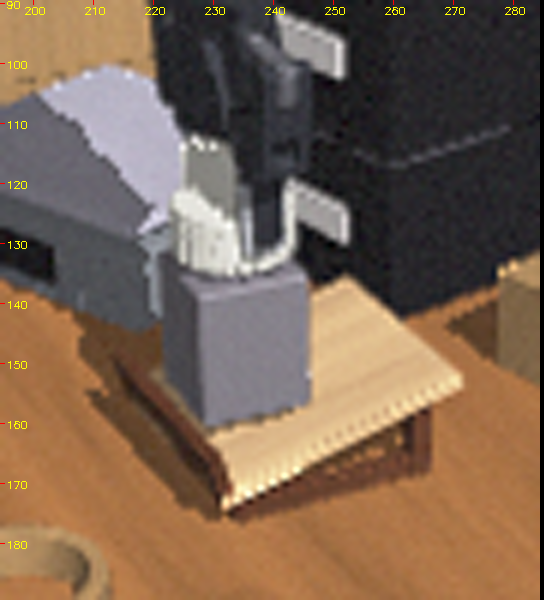

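Emit:
jog_arm([
  [[0.5, 0, 0, 0, 0], [0.5, 0, 0.025, 0.008, 0], [0.5, 0, 0.05, 0.018, 0], [0.5, 0, 0.075, 0.027, 0], [0.5, 0, 0.1, 0.037, 0], [0.5, 0, 0.1, 0.037, 0]],
], squeeze=20)

```text
time: 26.78
position: [555.1, 301.5, 125.8]
orientation: [-0.707, 0.708, -0.001, 0.002]
contact_force: [-2.1, -0.7, 4.8]
grip_width: 0.686
```

```bash
python3 - <<'E'
from look import look
look('c4',[('side',195,90,90,100,6)])
E
```

```text
t 26.77 pos [555.1 301.5 125.8] yaw 4.7109 F [-2.1 -0.7  4.8] M [-0.35  0.16  0.01] g 0.686 q6 0.81
```

View pics/c4.png

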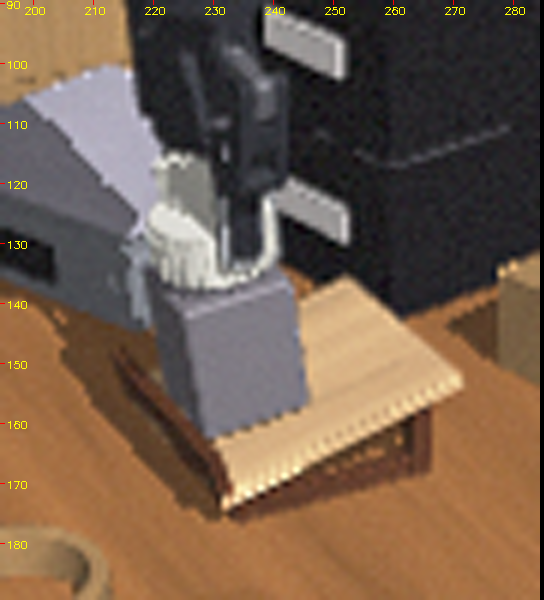

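Tilting as intended. Continue the arc.

Emit:
jog_arm([
  [[0.5, 0, 0.025, 0.012, 0], [0.5, 0, 0.05, 0.024, 0], [0.5, 0, 0.075, 0.037, 0], [0.5, 0, 0.098, 0.05, 0], [0.5, 0, 0.098, 0.05, 0]],
])

```text
time: 27.45
position: [543.1, 301.8, 119.9]
orientation: [-0.707, 0.708, -0.0, 0.002]
contact_force: [-2.0, -0.1, 6.7]
grip_width: 0.69
```

```bash
python3 - <<'E'
from look import look
look('c5',[('side',195,90,90,100,6)])
E
```

```text
t 27.45 pos [543.1 301.8 119.9] yaw 4.7111 F [-2.  -0.1  6.7] M [-0.06  0.5   0.06] g 0.69 q6 0.8
```

View pics/c5.png

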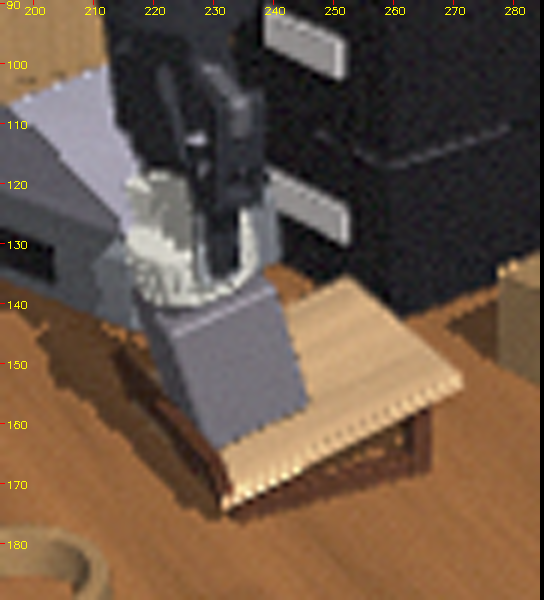

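```bash
python3 - <<'E'
from o import *
def jd(x,y,dk=(594,301,0)): return [T(dk,np.array(q,float)+[x,y,0],42,.25) for q in (sq(30,0),sq(30,75),circ(31,80))]
L=[ov('pics/x.png','pics/c5_side.png','side',(205,110,65,70),jd(x,0)+deckL([594,301,0]),6) for x in (-32,-28)]
cv2.imwrite('pics/o14.png',np.hstack(L))
E
```

```text
(no output)
```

View pics/o14.png

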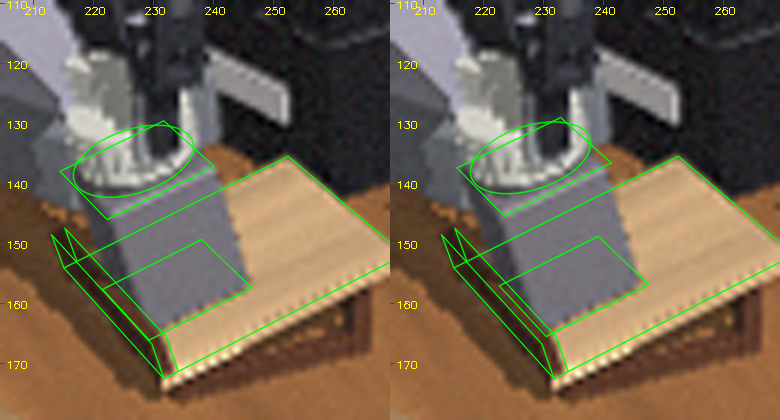

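Emit:
jog_arm([
  [[0.5, 0, 0.01, 0.003, 0], [0.5, 0, 0.02, 0.005, 0], [0.5, 0, 0.03, 0.008, 0], [0.5, 0, 0.04, 0.01, 0], [0.5, 0, 0.04, 0.01, 0]],
])

```text
time: 28.12
position: [540.0, 302.0, 119.1]
orientation: [-0.706, 0.708, -0.001, 0.003]
contact_force: [1.5, -1.3, 6.1]
grip_width: 0.688
```

```bash
python3 - <<'E'
from look import look
look('c6',[('side',195,90,90,100,6)])
E
```

```text
t 28.12 pos [540.  302.  119.1] yaw 4.7106 F [ 1.5 -1.3  6.1] M [-0.32 -0.89 -0.08] g 0.688 q6 0.8
```

View pics/c6.png

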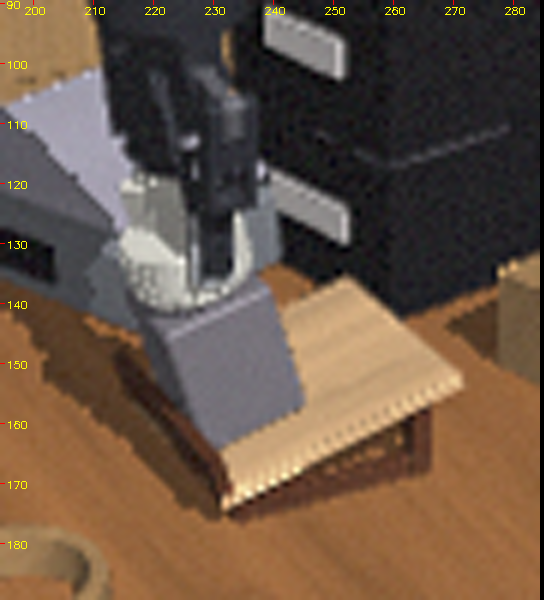

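Emit:
jog_arm([
  [[0.5, 0, -0.005, -0.008, 0], [0.72, 0, -0.005, -0.008, 0], [0.76, 0, -0.005, -0.008, 0], [0.8, 0, -0.005, -0.008, 0], [0.9, 0, -0.005, -0.008, 0], [1, 0, -0.005, -0.008, 0], [1, 0, -0.005, -0.008, 0], [1, 0, -0.005, -0.008, 0]],
])

```text
time: 29.18
position: [538.4, 301.0, 118.3]
orientation: [-0.706, 0.708, -0.0, 0.0]
contact_force: [-0.0, -0.1, 0.8]
grip_width: 1.001
```

```bash
python3 - <<'E'
from look import look
look('c7',[('side',195,90,90,100,6)])
E
```

```text
t 29.18 pos [538.4 301.  118.3] yaw 4.7101 F [-0.  -0.1  0.8] M [ 0.03  0.01 -0.08] g 1.001 q6 0.8
```

View pics/c7.png

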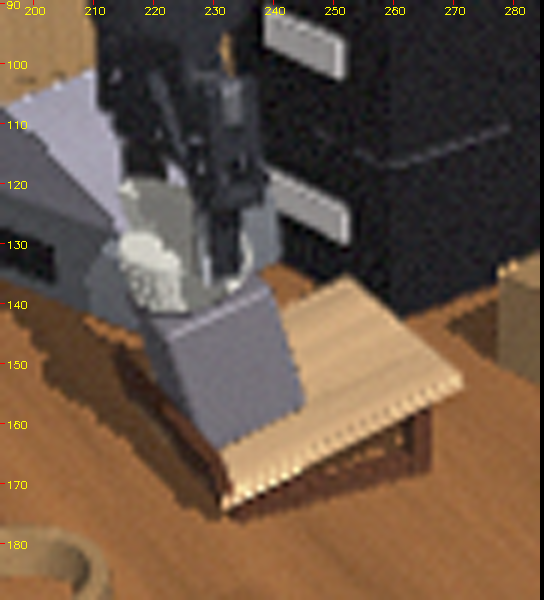

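Emit:
jog_arm([
  [[1, 0, 0, -0.15, 0], [1, 0, 0, -0.4, 0], [1, 0, 0, -0.7, 0], [1, 0, 0, -1, 0]],
])

```text
time: 29.72
position: [538.3, 300.9, 239.4]
orientation: [-0.706, 0.708, 0.0, -0.0]
contact_force: [-0.7, 0.4, 0.6]
grip_width: 1.002
```

Emit:
jog_arm([
  [[0.5, 0.3, 0, 0, 0], [0.3, 0.7, 0, 0, 0], [0, 1, 0, 0, 0]],
])

```text
time: 30.1
position: [537.8, 179.5, 238.5]
orientation: [-0.706, 0.708, 0.0, 0.0]
contact_force: [0.3, -0.1, -0.5]
grip_width: 0.379
```

Emit:
jog_arm([
  [[0, 0.3, 0, 0, 0], [0, 0.7, 0, 0, 0], [0, 1, 0, 0, 0], [0, 1, 0, 0, 0]],
])

```text
time: 30.6
position: [537.5, 59.0, 238.5]
orientation: [-0.705, 0.709, -0.0, 0.0]
contact_force: [1.2, -0.2, 0.1]
grip_width: -0.005
```

```bash
python3 - <<'E'
from look import look
look('c8',[('side',200,90,75,90,6),('top',100,140,75,75,5)])
from o import *
def jd(x,y,yaw=0,dk=(594,301,0)):
    r=R.from_euler('z',yaw); return [T(dk,r.apply(np.array(q,float))+[x,y,0],42,.25) for q in (sq(30,0),sq(30,75))]+[T(dk,r.apply(np.array(q,float))+[x,y,0],42,.25) for q in(circ(31,80),circ(31,108))]
a=ov('pics/x.png','pics/c8_side.png','side',(205,110,65,70),jd(-32,0)+deckL([594,301,0]),6)
b=ov('pics/x.png','pics/c8_top.png','top',(105,140,65,70),jd(-32,0)+deckL([594,301,0]),6)
cv2.imwrite('pics/o15.png',np.hstack([a,b]))
E
```

```text
t 30.6 pos [537.5  59.  238.5] yaw 4.7068 F [ 1.2 -0.2  0.1] M [-0.    0.04  0.03] g -0.005 q6 1.16
```

View pics/c8.png

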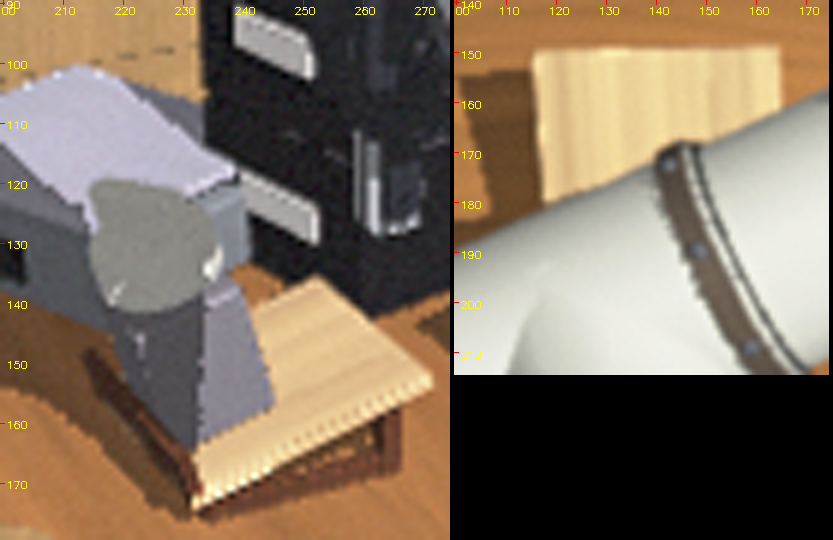

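View pics/o15.png

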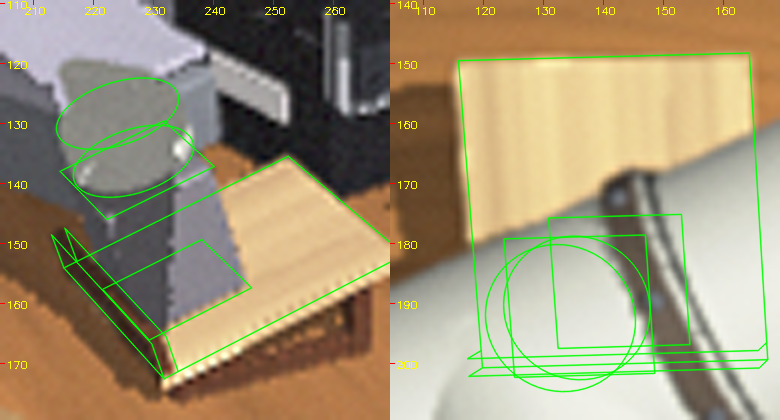

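Emit:
jog_arm([
  [[0, 0.3, 0, 0, 0], [0, 0.7, 0, 0, 0], [0, 1, 0, 0, 0]],
])

```text
time: 31.08
position: [537.8, -59.1, 238.2]
orientation: [-0.707, 0.707, -0.0, 0.0]
contact_force: [-0.3, -0.1, 0.6]
grip_width: -0.003
```

Emit:
jog_arm([
  [[0, 0.3, 0, 0, 0], [0, 0.7, 0, 0, 0], [0, 1, 0, 0, 0]],
])

```text
time: 31.45
position: [537.8, -179.4, 238.2]
orientation: [-0.707, 0.707, -0.0, 0.0]
contact_force: [0.3, -0.7, -0.4]
grip_width: -0.001
```

```bash
cat >> o.py <<'E'
def jd(x,y,yaw=0,dk=(594,301,0)):
    r=R.from_euler('z',yaw); return [T(dk,r.apply(np.array(q,float))+[x,y,0],42,.25) for q in (sq(30,0),sq(30,75))]+[T(dk,r.apply(np.array(q,float))+[x,y,0],42,.25) for q in(circ(31,80),circ(31,108))]
E
python3 - <<'E'
from look import look
look('c9',[('side',200,90,75,90,6),('top',100,140,75,75,5)])
from o import *
a=ov('pics/x.png','pics/c9_side.png','side',(205,110,65,70),jd(-32,0)+deckL([594,301,0]),6)
b=ov('pics/x.png','pics/c9_top.png','top',(105,140,65,70),jd(-32,0)+deckL([594,301,0]),6)
cv2.imwrite('pics/o16.png',np.hstack([a,b]))
E
```

```text
t 31.45 pos [ 537.8 -179.4  238.2] yaw 4.7113 F [ 0.3 -0.7 -0.4] M [ 0.01 -0.04  0.03] g -0.001 q6 1.61
```

View pics/c9.png

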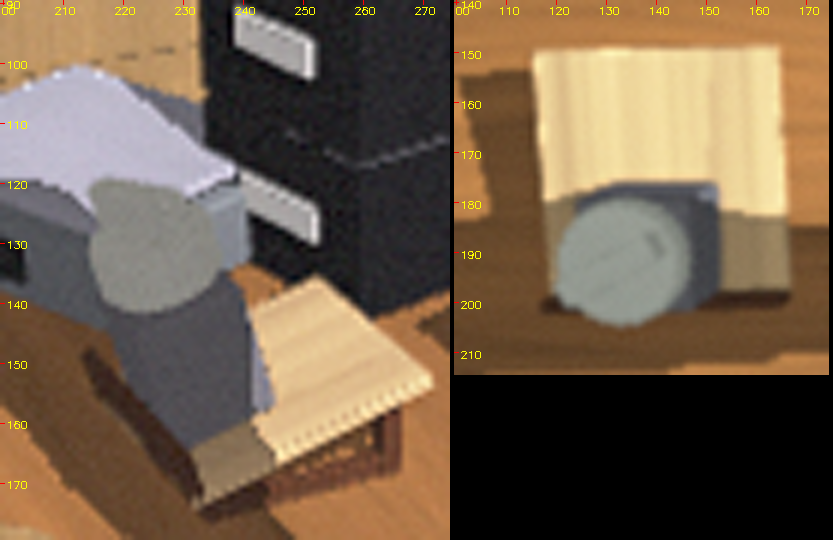

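View pics/o16.png

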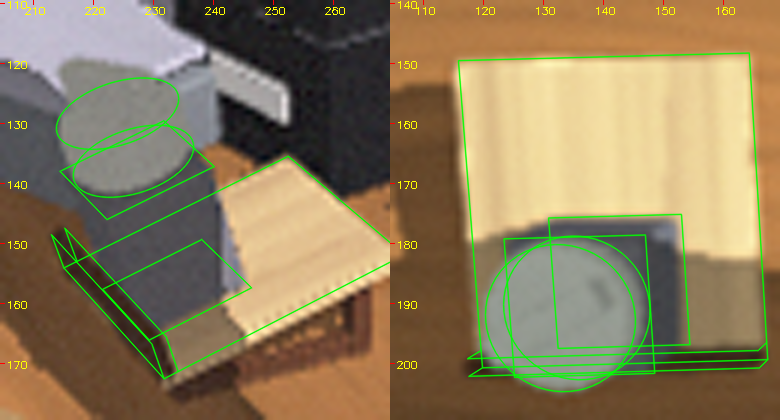

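```bash
python3 - <<'E'
from h import *
im=cv2.imread('pics/c9_top.png').astype(float); t0=cv2.imread('pics/top0.png').astype(float)
g=im.mean(2); b=im[:,:,0]
for c in (140,144,147,149): print(c,'jar',list(zip(range(172,182),g[172:182,c].round().astype(int))))
for c in (140,145): print(c,'far',list(zip(range(145,153),t0[145:153,c,0].astype(int))),'lip',list(zip(range(194,204),t0[194:204,c,0].astype(int))))
from fit import T
for x0 in (592,594,596):
    print(x0,[proj('top',T((x0,301,0),[p],42,.25))[0].round(2).tolist() for p in ((70,0,0),(-2,-15,0),(-62,0,22),(-70,0,22))])
E
```

```text
140 jar [(172, np.int64(208)), (173, np.int64(210)), (174, np.int64(210)), (175, np.int64(200)), (176, np.int64(136)), (177, np.int64(91)), (178, np.int64(83)), (179, np.int64(74)), (180, np.int64(92)), (181, np.int64(122))]
144 jar [(172, np.int64(202)), (173, np.int64(204)), (174, np.int64(205)), (175, np.int64(195)), (176, np.int64(135)), (177, np.int64(90)), (178, np.int64(85)), (179, np.int64(78)), (180, np.int64(82)), (181, np.int64(84))]
147 jar [(172, np.int64(205)), (173, np.int64(206)), (174, np.int64(209)), (175, np.int64(198)), (176, np.int64(136)), (177, np.int64(90)), (178, np.int64(84)), (179, np.int64(73)), (180, np.int64(68)), (181, np.int64(72))]
149 jar [(172, np.int64(205)), (173, np.int64(207)), (174, np.int64(207)), (175, np.int64(196)), (176, np.int64(136)), (177, np.int64(100)), (178, np.int64(117)), (179, np.int64(112)), (180, np.int64(80)), (181, np.int64(67))]
140 far [(145, np.int64(72)), (146, np.int64(78)), (147, np.int64(73)), (148, np.int64(74)), (149, np.int64(109)), (150, np.int64(162)), (151, np.int64(171)), (152, np.int64(166))] lip [(194, np.int64(161)), (195, np.int64(161)), (196, np.int64(160)), (197, np.int64(148)), (198, np.int64(87)), (199, np.int64(36)), (200, np.int64(42)), (201, np.int64(41)), (202, np.int64(40)), (203, np.int64(52))]
145 far [(145, np.int64(71)), (146, np.int64(74)), (147, np.int64(77)), (148, np.int64(73)), (149, np.int64(104)), (150, np.int64(157)), (151, np.int64(162)), (152, np.int64(160))] lip [(194, np.int64(158)), (195, np.int64(161)), (196, np.int64(160)), (197, np.int64(150)), (198, np.int64(88)), (199, np.int64(38)), (200, np.int64(40)), (201, np.int64(42)), (202, np.int64(39)), (203, np.int64(51))]
592 [[140.1, 149.62], [147.47, 176.02], [141.59, 199.26], [141.8, 202.18]]
594 [[140.09, 148.89], [147.46, 175.29], [141.59, 198.52], [141.79, 201.44]]
596 [[140.08, 148.15], [147.46, 174.56], [141.58, 197.78], [141.78, 200.7]]
```

```bash
python3 - <<'E'
import cv2,numpy as np
a=cv2.imread('pics/top0.png');b=cv2.imread('pics/c9_top.png');cv2.imwrite('pics/fin.png',np.vstack([cv2.resize(b,(560,420))]))
E
```

```text
(no output)
```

View pics/fin.png

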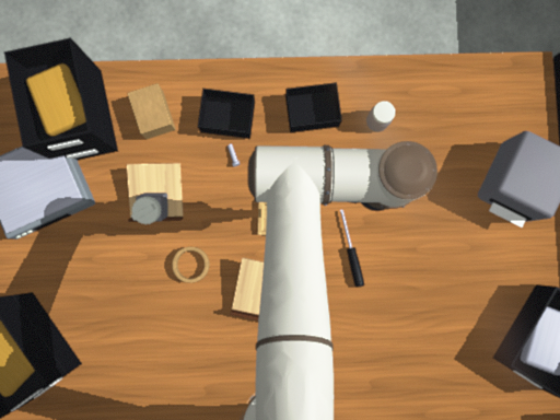

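The view shows the jar on the left-hand stand at about (148, 207), and everything else where it started. Handing in.

```bash
python3 -c "
from plant import arm
print(arm.hand_in())"
```

```text
the job is handed in; nothing more can be done
None
```

I finished the whole sequence and handed it in at about 31.5 s of the 62 s allowed, with the gripper well clear of everything. No verdict was reported.

1. **Jar in holder:** I gripped the open jar across its sides and stood it in the recess. It seated at the height I predicted.
2. **Lid on thread:** I set the lid on the neck with the bar corner to corner. It came to rest about 14 mm above the shoulder, and I opened the gripper briefly so it sat freely.
3. **Back-turn and screwing:** I turned it anticlockwise about 44°, and it dropped to about 8.4 mm above the shoulder. I then screwed it clockwise to a hard stop at 1.6 N·m, with the rim about 5 mm above the shoulder. In the picture the bar sits at about -20° to the jar's diagonal.
4. **Jar on stand:** I lifted the closed jar by its cap, tipped it onto the left-hand stand along the slope, slid it down to the lip and let go.

**Last checks:**
- Side and top pictures show the jar flat and square on the board.
- The pictures put the jar against the lip, but only to about 2–3 mm. Fitting the stand by its far edge puts the jar just touching. Fitting it by the lip edge puts the jar about 3 mm into the lip, which can't be right. I did not nudge the jar from behind to confirm contact.
- Everything else in view looked unmoved; the arm hid the second stand and the holder in part.
- The largest contact force I read was about 8 N.

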